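# Wedge the test-bay gate shut

## Task

Lift the piston out of the gate's way and stand it upright on the black rubber mat. Then swing the yellow-framed gate fully shut against its stop post. Then pick up the wooden wedge and tap it, thin end first and square to the gate, under the free half of the gate (the half away from the hinge) until the gate is raised a few millimetres on its hinge pins and jammed; let go and leave the other things on the bench where they are.

Things in the scene. Friction and masses are not known exactly. Their poses are not given: they have to be found in the camera images.
- bay: Fixed cylinder-head bay. Origin: on the bench under the middle of the shut gate; +x into the bay, away from the robot, +y to the hinge post. Grey posts 24 mm square, 200 mm tall, at (0, 128) (hinge) and (18, -128) mm (stop). Blue side walls 110 mm high at y=+-143, x=17 to 267. Aluminium head 90 mm high from x=115 back; bare bench between gate and head.
- gate (a joint): Gate hinge angle, rad: 0 shut against the stop, 1.75 most open. Vertical hinge at bay (0, 110) mm; at angle a the gate runs from it along bay (-sin a, -cos a), so it opens towards the robot. Clear pane in yellow frame, 14 mm thick (near face at bay x=-7 when shut), 220 mm wide, top at 170 mm, lower edge 16 mm above the bench, 0.45 kg. Turns at 0.05 N m, stays where left.
- gate_lift (a joint): How far the gate is raised on its lift-off hinge pins, m: 0 = hanging normally, at most 0.007. Its weight and a light spring (600 N/m) press it down; it counts as jammed when raised by more than 2 mm with nothing but the wedge holding it.
- gate_tip (a point): Top corner of the gate's free edge, 220 mm from the hinge, 170 mm above the bench; moves with the gate.
- wedge: Loose wooden wedge 160 x 36 mm, about 130 g. Origin: centre of underside; +x to the thin end. Thin end x=+80 mm, 5 mm thick; top rises evenly to 30 mm at x=-40; from x=-40 to -80 a grip head 40 mm high with red band. It first touches the gate with the thin end 53 mm past the gate's near face; each 4.8 mm more raises the gate 1 mm. Pushing takes 5 to 18 N; friction holds it when let go.
- piston: Loose aluminium piston, 58 mm diameter, 65 mm tall, 220 g (varies), standing upright in the sweep of the gate. Origin: centre of its underside.
- mat: Fixed black rubber mat, 150 x 150 mm, 6 mm thick, at the left or the right of the bench. Origin: centre of its underside; axes along its sides.
- gear: Bystander: dark steel gear on a hub, 64 mm diameter, 34 mm high, beside the hinge post. Origin: underside centre.
- spool: Bystander: brass spool, 52 mm diameter, 52 mm high, on the free side of the gate's sweep. Origin: underside centre.
- spray: Bystander: red spray can, 64 mm diameter, 190 mm tall. Origin: underside centre.
- jar: Bystander: amber jar, 72 mm diameter, 100 mm tall. Origin: underside centre.
- carton: Bystander: red carton 120 x 80 x 70 mm. Origin: underside centre.
- screwdriver: Bystander: screwdriver, 200 mm long, lying along its x axis.
- wrench: Bystander: wrench, 180 mm long, lying along its x axis beside the screwdriver.
Things that resemble listed ones, but are neither listed nor needed, are in the scene too. Of the things that look like the wedge, the smallest one is meant. Leave any white look-alike of the mat alone.

How it is judged:
By the outcome, as a careful person would: the job done as asked, in the order asked, and still so for the second after the job is handed in, with the robot touching nothing.
It also fails if it takes over 72 s, if anything falls off the work surface, if the arm or the gripper's body presses on something with over 40 N, if the wrist force passes 120 N, or if a joint passes its speed limit or range.

## Robot

A 6-joint arm with a two-finger parallel gripper is mounted at the origin on the work surface. World frame = base frame: x ahead of the robot, y to its left, z up, the work surface at z = 0. Lengths are in m, angles in rad, forces in N, time in s.
With the tool pointing down it reaches from about 0.425 to 0.95 m from the base axis. Payload 3.5 kg.
Tool frame: the origin (TCP) lies at the very end of the fingers, on their centre line; the grasp point (between the pads) lies 19 mm behind it; z points along the fingers, y is the direction in which the jaws open and shut (so a half turn about z gives the same grasp; the last joint's range is limited). The gripper opens to 85 mm and grips with 20 to 120 N. Pads are 22 mm wide; open, the fingers measure 114 mm over their backs; the gripper's body (76 mm by 85 mm) begins 54 mm behind the grasp point. The pads swing forward as they close: fully open they stand 13 mm farther back than shut.
Start: joints at [-1.327, 0.286, 1.577, -0, 1.279, -0.15], TCP at [0.259, -0.623, 0.231] pointing down, gripper open.
Joint ranges: [-2.77, 2.77], [-0.9, 2.22], [0.21, 2.48], [-1.53, 4.67], [0.24, 2.81], [-2.84, 2.84]. Speed limits (rad/s): [2.79, 2.79, 3.14, 3.14, 3.14, 3.14].

## Interface

Orientations are given as a unit quaternion [x, y, z, w].
In Python, from plant import get_state, read_camera, get_calibration, ticket, search_frame, cut_out, pinpoint gives the robot as it stands.
- The arm moves only by the tool move_arm, never from a script. Its argument "plan" is a list that holds one entry, the list of rows, each a list of 7 numbers: the turn, a rotation vector about the tool's x, y, z in degrees, then the shift along the tool's x, y, z in m, then the finger opening in m, from 0 to 0.0854. In form: [[[ax, ay, az, x, y, z, hand], ...]]. A call has exactly 5 rows; each row is the pose to reach, as a shift and turn from the pose measured when the call began, along the tool's axes at that moment; what a row does not reach only later rows make up. A row lasts 1/8 s, in which the tool goes at most 62.5 mm and 10.7 degrees, less where a joint would pass 70% of its speed; a pose out of reach is approached as far as the arm can. A call with a gripper value outside its range is refused whole. The fingers move at their own pace and stop on an object; "force" is the grip in N (left out, the last holds). Time passes only in rows, so rows that repeat a pose let the fingers close, or fill a call up. It gives the time, the measured TCP pose, the force and the opening at its end, in the units of the state.
- get_state(): the state, without advancing time (a new reading comes with each control period).
- read_camera(name): name is "scene" or "top" or "wrist"; returns the picture (420x560x3 uint8, red, green, blue); there is no depth.
- get_calibration(name): a dict with "mtx" (3x3 intrinsics, pixels), "dist_coeffs" ([k1, k2, p1, p2, k3] as OpenCV has them; the pictures are not rectified), "extrinsics" (4x4, takes a point from camera to world coordinates); the wrist camera has in their place "hand_eye" (4x4, takes a point from camera to tool coordinates, whose origin is the TCP and whose axes are the flange's). Camera axes: x right, y up, looking along -z (the intrinsics and any distortion apply to the point x, -y, -z); pixel columns grow to the right and rows downward; lengths in m; the calibration is good to about 2 mm. A picture is of the moment at which its call begins: read the wrist's pose just before it. get_calibration takes no time and is no camera call.
- ticket.sign_off(): hands the job in, once; it reports no verdict.
Trained networks look in the newest picture that a camera, given by its name, has taken for a name from the list of things; names that differ only in an ending like _2 or _b are one class to them, and where a whole thing is asked for, a point or a joint stands for the part that bears it (a point fixed in the world has none). Each returns a list of dicts, best first, with "p" (0 to 1); they miss things now and then, are a little off and sometimes report something else, mostly with a low value. They report only what shows in the picture. A call takes as long as a camera call. They do not tell look-alikes from the thing itself.
- search_frame(camera, query): "centre" ([column, row] in pixels, amid what is visible of it).
- cut_out(camera, query): "pixels" (420x560 bool, what is visible of it) and "centre" ([column, row] in pixels, amid what is visible of it).
- pinpoint(camera, query): "centre" ([column, row] in pixels: a listed point, or the origin of a listed thing).
The state is a dict: "time": time; "qpos": joint angles; "dq": joint speeds; "joint_efforts": joint torques, N m; "eef_pos": TCP position; "tcp_rot": TCP orientation; "contact_force": force on the tool from outside, world axes, zero at the start; "wrist_torque": the same for the moment, N m; "opening": opening from 0.0 (shut) to 1.0 (fully open).
Only numpy, scipy, OpenCV 4.12 (cv2) and the standard library are available. Lean on these libraries where they do the work, as an engineer would, in place of code of your own. Each camera call takes 0.05 s, during which the arm holds its last target.

## Working session

There is one attempt and no reset: what is moved stays moved. The work goes in short steps, Python scripts to look and compute and a tool call to move; the robot and the scene stay as the last step left them, time stands still between calls to the robot, and variables do not carry over. Pictures are saved under pics/ and viewed, and the job is handed in when it is done.

Besides the shell and the picture viewer there is one more tool, called after "Emit:" as name([rows], argument=value, ...), one row to a line, values as JSON. move_arm: Moves the arm, as the interface text tells. Its arguments: {"type":"object","properties":{"plan":{"type":"array","items":{"type":"array","items":{"type":"array","items":{"type":"number"}}}},"force":{"type":"number"}},"required":["plan"]}

```bash
ls; mkdir -p pics; python3 - <<'E'
from plant import *
import cv2
s=get_state();print(s)
for n in ("scene","top","wrist"):
    im=read_camera(n);cv2.imwrite(f"pics/{n}0.png",im[:,:,::-1])
    c=get_calibration(n);print(n,c)
E
```

```text
pics
{'time': 0.0, 'qpos': array([-1.32695396e+00,  2.87177648e-01,  1.57819088e+00,  1.21604048e-05,
        1.27857495e+00, -1.49982131e-01]), 'dq': array([ 8.31394343e-04, -2.16109241e-04,  7.01708545e-04,  5.74127251e-05,
        1.03312921e-03, -5.50729832e-04]), 'joint_efforts': array([-2.63592110e-04, -4.05983520e+01, -2.92623192e+01, -1.09725784e-04,
        5.83546178e-03,  8.93445275e-06]), 'eef_pos': array([ 0.25889388, -0.62266624,  0.22993166]), 'tcp_rot': array([ 9.80675013e-01,  1.95640329e-01, -4.93281667e-05, -1.17439425e-03]), 'contact_force': array([ 0.27695506,  0.36275725, -0.27296285]), 'wrist_torque': array([ 0.01176267, -0.02606513, -0.03089988]), 'opening': 1.0033879870678342}
scene {'mtx': array([[424.70051255,   0.        , 276.34341961],
       [  0.        , 424.70051255, 207.06879072],
       [  0.        ,   0.        ,   1.        ]]), 'dist_coeffs': array([-0.11604881,  0.        ,  0.        ,  0.        ,  0.        ]), 'extrinsics': array([[-0.49095162, -0.69643481,  0.52339762,  1.05756501],
       [ 0.87102297, -0.40404949,  0.27939755,  0.345090
[... 556 characters left out ...]
0.97452367,  1.79457476],
       [ 0.        ,  0.        ,  0.        ,  1.        ]])}
wrist {'mtx': array([[300.41697919,   0.        , 273.8346296 ],
       [  0.        , 300.41697919, 210.49678321],
       [  0.        ,   0.        ,   1.        ]]), 'dist_coeffs': array([-0.04594367,  0.        ,  0.        ,  0.        ,  0.        ]), 'hand_eye': array([[-1.51656230e-04,  9.49930906e-01,  3.12459999e-01,
         7.96391147e-02],
       [ 9.99999954e-01,  2.25558628e-04, -2.00374091e-04,
         5.17034236e-04],
       [-2.60819591e-04,  3.12459954e-01, -9.49930897e-01,
        -1.43644464e-01],
       [ 0.00000000e+00,  0.00000000e+00,  0.00000000e+00,
         1.00000000e+00]])}
```

View pics/top0.png

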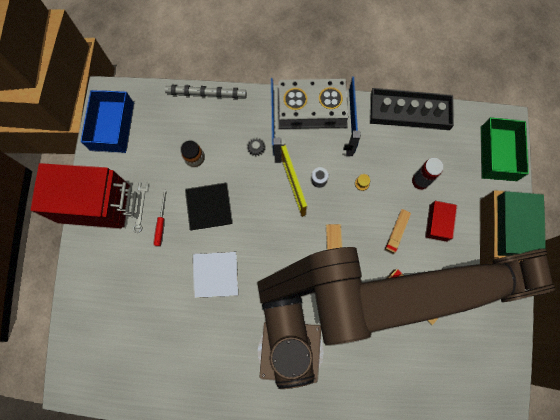

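View pics/scene0.png

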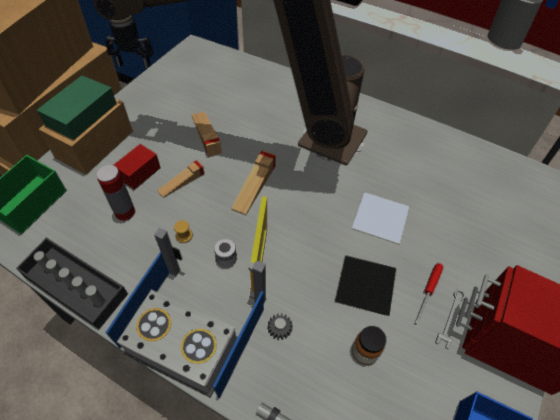

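View pics/wrist0.png

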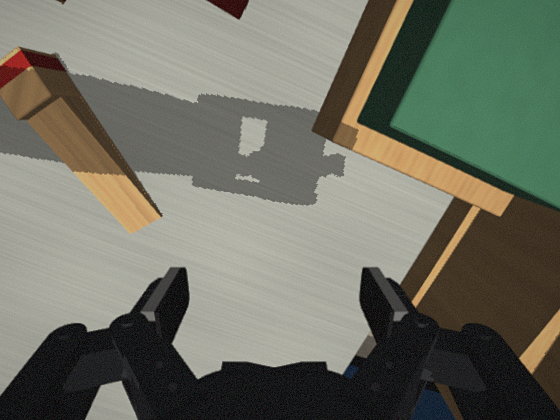

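Top view: piston (319,177), gate (293,180), black mat (209,206), wedge candidates at (398,230), (334,240) and one under the arm. Now measure.

```bash
cat > h.py <<'E'
import numpy as np,cv2
from plant import *
from scipy.spatial.transform import Rotation as R
def cam(n,st=None):
    c=get_calibration(n);K=np.array(c['mtx']);d=np.array(c['dist_coeffs'])
    if 'extrinsics' in c: E=np.array(c['extrinsics'])
    else:
        st=st or get_state();T=np.eye(4);T[:3,:3]=R.from_quat(st['tcp_rot']).as_matrix();T[:3,3]=st['eef_pos'];E=T@np.array(c['hand_eye'])
    return K,d,E
def ray(n,px,st=None):
    K,d,E=cam(n,st);px=np.asarray(px,float).reshape(-1,1,2)
    u=cv2.undistortPoints(px,K,d).reshape(-1,2)
    v=np.c_[u[:,0],-u[:,1],-np.ones(len(u))]@E[:3,:3].T
    return E[:3,3],v
def plane(n,px,z,st=None):
    o,v=ray(n,px,st);return o+v*((z-o[2])/v[:,2])[:,None]
def proj(n,P,st=None):
    K,d,E=cam(n,st);P=np.asarray(P,float).reshape(-1,3)
    c=(P-E[:3,3])@E[:3,:3];c=c*[1,-1,-1]
    return cv2.projectPoints(c,np.zeros(3),np.zeros(3),K,d)[0].reshape(-1,2)
def tri(a,pa,b,pb,sa=None,sb=None):
    o1,v1=ray(a,pa,sa);o2,v2=ray(b,pb,sb);v1=v1[0]/np.linalg.norm(v1[0]);v2=v2[0]/np.linalg.norm(v2[0])
    A=np.c_[v1,-v2];t=np.linalg.lstsq(A,o2-o1,rcond=None)[0];p,q=o1+t[0]*v1,o2+t[1]*v2
    return (p+q)/2,np.linalg.norm(p-q)
E
python3 - <<'E'
from h import *
for n in("top","scene"):
    for q,z in(("bay",0),("gate",.1),("gate_tip",.17),("wedge",0),("piston",0),("mat",0),("gear",0),("spool",0),("spray",0),("jar",0),("carton",0),("screwdriver",0)):
        for r in pinpoint(n,q):
            if r['p']>.3: print(n,q,round(r['p'],2),np.round(r['centre']),plane(n,r['centre'],z)[0].round(3)) 
print(get_state()['time'])
E
```

```text
top bay 0.37 [399. 231.] [ 0.436 -0.349  0.   ]Traceback (most recent call last):
  File "<stdin>", line 4, in <module>
ValueError: it knows: bay, carton, gate_tip, gear, jar, mat, piston, screwdriver, spool, spray, wedge, wrench
```

```bash

python3 - <<'E'
from h import *
for n in("top","scene"):
    for q,z in(("bay",0),("gate_tip",.17),("wedge",0),("piston",0),("mat",0),("gear",0),("spool",0),("spray",0)):
        for r in pinpoint(n,q):
            if r['p']>.25: print(n,q,round(r['p'],2),np.round(r['centre']),plane(n,r['centre'],z)[0].round(3)) 
# wedge masks
for r in cut_out("scene","wedge"):
    m=r['pixels'].astype(np.uint8);
    if r['p']<.25: continue
    c=max(cv2.findContours(m,0,2)[0],key=cv2.contourArea);b=cv2.boxPoints(cv2.minAreaRect(c))
    print(r['p'],r['centre'],plane("scene",b,0)[:,:2].round(3).tolist())
print(get_state()['time'])
im=read_camera("scene")[:,:,::-1]
cv2.imwrite("pics/s1.png",cv2.resize(im[90:300,90:350],None,fx=3,fy=2.85,interpolation=2)[:, :780])
im=read_camera("top")[:,:,::-1]
cv2.imwrite("pics/t1.png",cv2.resize(im[70:270,180:440],None,fx=3,fy=3,interpolation=2))
E
```

```text
top bay 0.37 [399. 231.] [ 0.436 -0.349  0.   ]
top gate_tip 0.91 [302. 207.] [ 0.458 -0.006  0.17 ]
top wedge 0.96 [398. 231.] [ 0.435 -0.346  0.   ]
top wedge 0.95 [331. 256.] [ 0.331 -0.116  0.   ]
top piston 0.79 [322. 178.] [ 0.604 -0.072  0.   ]
top mat 0.84 [207. 207.] [0.472 0.325 0.   ]
top mat 0.74 [217. 274.] [0.242 0.266 0.   ]
top gear 0.49 [253. 148.] [0.7   0.183 0.   ]
top spool 0.54 [359. 186.] [ 0.588 -0.203  0.   ]
top spray 0.85 [419. 180.] [ 0.627 -0.416  0.   ]
scene bay 0.36 [128. 211.] [ 0.611 -0.414  0.   ]
scene gate_tip 0.75 [264. 195.] [ 0.46  -0.013  0.17 ]
scene wedge 0.91 [251. 184.] [ 0.328 -0.139  0.   ]
scene wedge 0.75 [181. 184.] [ 0.441 -0.337  0.   ]
scene piston 0.75 [224. 261.] [ 0.608 -0.057  0.   ]
scene mat 0.96 [379. 218.] [0.247 0.271 0.   ]
scene mat 0.95 [366. 287.] [0.481 0.326 0.   ]
scene gear 0.81 [280. 327.] [0.7   0.175 0.   ]
scene spool 0.78 [184. 234.] [ 0.593 -0.212  0.   ]
scene spray 0.82 [126. 211.] [ 0.616 -0.419  0.   ]
0.83 [209.8, 135.8] [[0.157, -0.506], [0.096, -0.472], [0.252, -0.295], [0.306, -0.328]]
0.69 [253.9, 182.0] [[0.446, -0.142], [0.171, -0.192], [0.177, -0.116], [0.448, -0.075]]
0.65 [181.0, 177.6] [[0.499, -0.4], [0.321, -0.358], [0.355, -0.295], [0.526, -0.339]]
0.46 [179.3, 231.5] [[0.568, -0.267], [0.539, -0.231], [0.6, -0.177], [0.628, -0.211]]
1.05
```

View pics/s1.png

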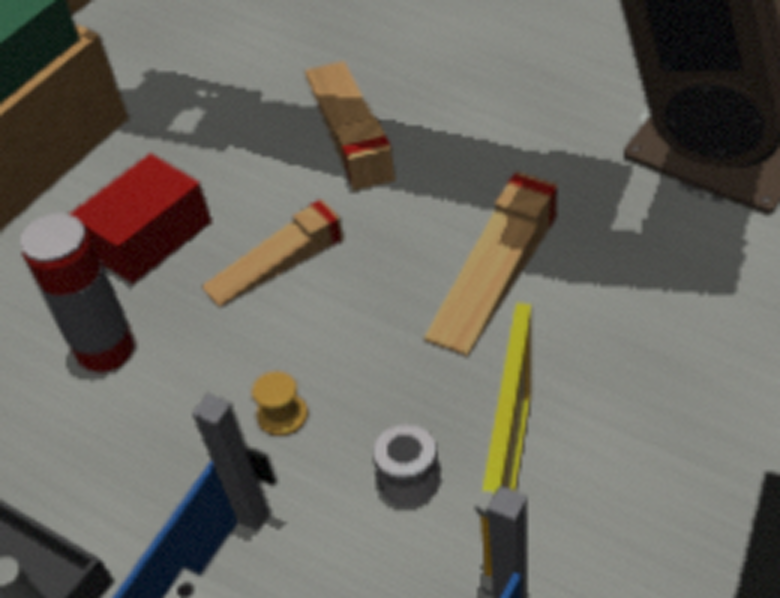

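View pics/t1.png

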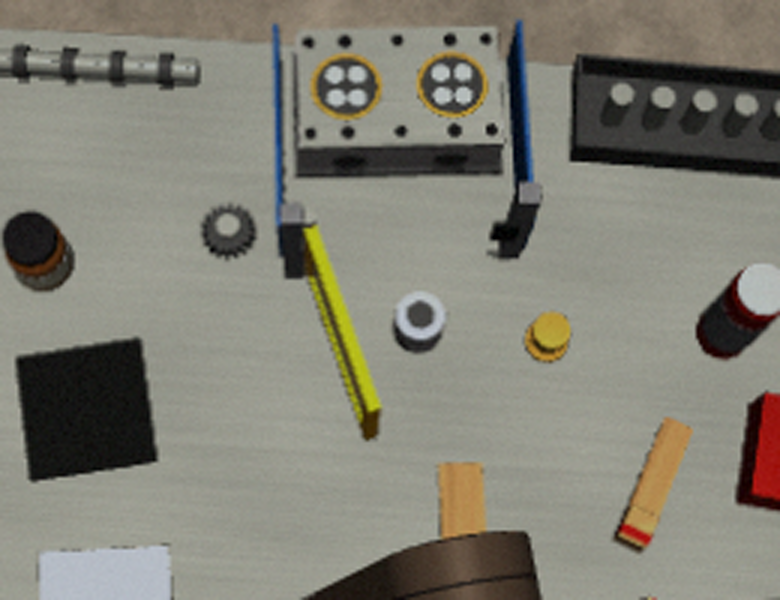

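```bash

python3 - <<'E'
from h import *
H=tri("top",[277.7,140.7],"scene",[259,265.8]);S=tri("top",[356.3,133.3],"scene",[161.3,232.8])
print(H,S,np.linalg.norm(H[0][:2]-S[0][:2]), np.hypot(256,18))
h=H[0][:2];s=S[0][:2]
v=s-h; yaw=np.arctan2(v[1],v[0])-np.arctan2(-256,18)
Rm=np.array([[np.cos(yaw),-np.sin(yaw)],[np.sin(yaw),np.cos(yaw)]])
o=((h-Rm@[0,.128])+(s-Rm@[.018,-.128]))/2
print("bay",o,np.degrees(yaw))
print(proj("top",[[*(o+Rm@[0,.128]),.2],[*(o+Rm@[.018,-.128]),.2],[*(o+Rm@[0,.128]),0],[*(o+Rm@[.115,0.1]),.09]]))
t=tri("top",[302,207],"scene",[264,195]);print(t)
g=Rm.T@(t[0][:2]-o)-[0,.11];print("tip in hinge frame",g,np.hypot(*g),"angle",np.arctan2(-g[0],-g[1]))
for q in("piston","mat","spool","gear"):
    a=cut_out("top",q);b=cut_out("scene",q)
    for r in a[:2]: print(q,r['p'],r['centre'])
    if q=="piston":
        m=a[0]['pixels'].astype(np.uint8)
    if q=="mat":
      for n,aa in(("top",a),("scene",b)):
        for r in aa[:2]:
          c=max(cv2.findContours(r['pixels'].astype(np.uint8),0,2)[0],key=cv2.contourArea);bb=cv2.approxPolyDP(c,6,True).reshape(-1,2)
          P=plane(n,bb,.006)[:,:2];print(n,P.round(3).tolist(),P.mean(0))
# wedge
for n in("top","scene"):
    for r in cut_out(n,"wedge"):
        c=max(cv2.findContours(r['pixels'].astype(np.uint8),0,2)[0],key=cv2.contourArea);bb=cv2.approxPolyDP(c,2.5,True).reshape(-1,2)
        print(n,r['p'],r['centre'],bb.tolist())
E
```

```text
(array([0.66261439, 0.09051053, 0.19689637]), np.float64(0.00525717438276851)) (array([ 0.70568675, -0.15973661,  0.19949224]), np.float64(0.005938041728787363)) 0.2539268840455958 256.632032295269
bay [ 0.67519576 -0.0355138 ] 5.744029921061463
[[276.48471877 140.68206982]
 [355.92857558 133.66537026]
 [277.55675589 159.53015749]
 [284.50648011 119.79198509]]
(array([ 0.45988606, -0.00787751,  0.17167952]), np.float64(0.007548629053755414))
tip in hinge frame [-0.21146265 -0.06095333] 0.22007217220351663 angle 1.2901572992546515
piston 0.76 [320.5, 175.6]
mat 0.92 [207.0, 206.8]
mat 0.92 [213.9, 272.8]
top [[0.561, 0.269], [0.529, 0.409], [0.388, 0.371], [0.424, 0.228]] [0.4755854  0.31926409]
top [[0.32, 0.214], [0.295, 0.354], [0.16, 0.333], [0.179, 0.194]] [0.23858198 0.27386391]
scene [[0.186, 0.195], [0.316, 0.216], [0.301, 0.356], [0.165, 0.334]] [0.24223955 0.27520796]
scene [[0.422, 0.24], [0.564, 0.265], [0.528, 0.41], [0.393, 0.377]] [0.47666642 0.32280377]
spool 0.61 [359.0, 181.9]
gear 0.57 [253.9, 148.8]
top 0.95 [333.2, 237.4] [[326, 224], [326, 248], [340, 247], [340, 225]]
top 0.59 [396.2, 235.3] [[403, 209], [385, 246], [390, 253], [396, 251], [409, 217]]
top 0.38 [256.3, 148.4] [[256, 137], [250, 140], [248, 149], [259, 154], [265, 146]]
scene 0.93 [255.7, 183.4] [[274, 154], [259, 153], [232, 210], [242, 214], [248, 212], [275, 168]]
scene 0.87 [209.3, 131.9] [[194, 114], [193, 123], [207, 156], [220, 154], [220, 141], [205, 114]]
scene 0.86 [182.6, 179.4] [[201, 165], [197, 161], [189, 164], [158, 192], [165, 196], [203, 174]]
```

```bash
cat >> h.py <<'E'
def down(yaw):
    a=np.radians(yaw);x=np.array([np.cos(a),np.sin(a),0]);z=np.array([0,0,-1.]);return np.c_[x,np.cross(z,x),z]
def go(p,yaw,frac=1,sgn=None):
    st=get_state();R0=R.from_quat(st['tcp_rot']).as_matrix();p0=np.array(st['eef_pos'])
    cy=np.degrees(np.arctan2(R0[1,0],R0[0,0]));dy=(yaw-cy+180)%360-180
    if sgn and np.sign(dy)!=sgn and abs(dy)>20: dy+=360*sgn
    ty=cy+dy*frac;p=np.asarray(p,float);tp=p0+(p-p0)*frac
    rv=np.degrees(R.from_matrix(R0.T@down(ty)).as_rotvec());sh=R0.T@(tp-p0)
    print("t",round(st['time'],2),"pos",p0.round(4),"yaw",round(cy,1),"dyaw",round(dy,1),"ROW turn",rv.round(1),"shift",sh.round(4),"F",np.round(st['contact_force'],1),"op",round(st['opening'],3))
E
python3 - <<'E'
from h import *
go([.606,-.065,.23],200,.25,1)
E
```

```text
t 1.65 pos [ 0.259  -0.6233  0.2313] yaw 22.6 dyaw 177.4 ROW turn [  0.    0.  -44.4] shift [ 0.1337 -0.0956  0.0003] F [-0.2 -0.3 -0.1] op 0.997
```

Emit:
move_arm([
  [[0,0,-9,0.027,-0.019,0,0.085],[0,0,-18,0.054,-0.038,0,0.085],[0,0,-27,0.08,-0.057,0,0.085],[0,0,-36,0.107,-0.076,0,0.085],[0,0,-45,0.134,-0.096,0,0.085]],
])

```text
time: 2.28
eef_pos: [0.3464, -0.4823, 0.2314]
tcp_rot: [0.83, 0.558, 0.0, 0.0]
contact_force: [0.4, 0.3, -0.3]
opening: 0.995
```

```bash
python3 - <<'E'
from h import *
go([.606,-.065,.23],200,.333,1)
E
```

```text
t 2.27 pos [ 0.3464 -0.4823  0.2314] yaw 67.9 dyaw 132.1 ROW turn [  0.   0. -44.] shift [0.1613 0.0277 0.0005] F [ 0.4  0.3 -0.3] op 0.995
```

Emit:
move_arm([
  [[0,0,-9,0.032,0.0055,0,0.085],[0,0,-18,0.064,0.011,0,0.085],[0,0,-27,0.097,0.0165,0,0.085],[0,0,-36,0.129,0.022,0,0.085],[0,0,-44,0.161,0.0277,0,0.085]],
])

```text
time: 2.9
eef_pos: [0.4333, -0.3428, 0.2316]
tcp_rot: [0.558, 0.83, -0.0, 0.0]
contact_force: [-0.9, -0.8, 0.7]
opening: 0.991
```

```bash
python3 - <<'E'
from h import *
go([.606,-.065,.22],200,.5,1)
E
```

```text
t 2.9 pos [ 0.4333 -0.3428  0.2316] yaw 112.1 dyaw 87.9 ROW turn [ -0.    0.  -43.9] shift [0.0962 0.1323 0.0058] F [-0.9 -0.8  0.7] op 0.991
```

```bash
python3 - <<'E'
from h import *
st=get_state();im=read_camera("wrist");np.savez("w1.npz",q=st['tcp_rot'],p=st['eef_pos'])
for r in pinpoint("wrist","wedge"): print(r['p'],r['centre'],plane("wrist",r['centre'],0,st))
cv2.imwrite("pics/w1.png",im[:,:,::-1])
E
```

```text
0.57 [91.2, 155.1] [[ 0.20818273 -0.40227883  0.        ]]
0.56 [276.1, 177.9] [[ 0.4357329  -0.34232772  0.        ]]
```

View pics/w1.png

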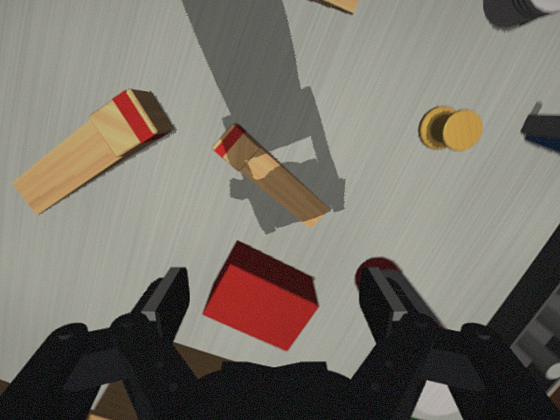

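Emit:
move_arm([
  [[0,0,-9,0.019,0.0265,0,0.085],[0,0,-18,0.038,0.053,0,0.085],[0,0,-27,0.057,0.079,0,0.085],[0,0,-36,0.077,0.106,0.003,0.085],[0,0,-44,0.096,0.132,0.006,0.085]],
])

```text
time: 3.62
eef_pos: [0.5205, -0.2029, 0.2258]
tcp_rot: [0.206, 0.979, -0.0, 0.001]
contact_force: [-0.3, 0.7, 0.4]
opening: 0.994
```

```bash
python3 - <<'E'
from h import *
go([.606,-.065,.21],200,1,1)
E
```

```text
t 3.62 pos [ 0.5205 -0.2029  0.2258] yaw 156.2 dyaw 43.8 ROW turn [ -0.    0.1 -43.8] shift [-0.0226  0.1607  0.0159] F [-0.3  0.7  0.4] op 0.994
```

The wrist view shows the small wedge (270,175), with head at upper left and thin end at (318,215); the look-alike at (95,150) is larger. Continuing to the piston.

Emit:
move_arm([
  [[0,0,-9,-0.0045,0.032,0.003,0.085],[0,0,-18,-0.009,0.064,0.006,0.085],[0,0,-27,-0.0135,0.096,0.01,0.085],[0,0,-36,-0.018,0.128,0.013,0.085],[0,0,-44,-0.0226,0.161,0.016,0.085]],
])

```text
time: 4.25
eef_pos: [0.6067, -0.0649, 0.2099]
tcp_rot: [-0.177, 0.984, -0.001, 0.001]
contact_force: [1.1, 0.2, -0.5]
opening: 0.997
```

```bash
python3 - <<'E'
from h import *
st=get_state();im=read_camera("wrist")
for q in("piston","mat","wedge","gate_tip"):
  for r in pinpoint("wrist",q): print(q,r['p'],r['centre'],plane("wrist",r['centre'],.17 if q=="gate_tip" else 0,st))
for r in cut_out("wrist","piston")[:1]: print(r['p'],r['centre'],plane("wrist",r['centre'],.045,st))
cv2.imwrite("pics/w2.png",im[:,:,::-1])
go([.606,-.065,.21],200)
E
```

```text
piston 0.67 [284.4, 179.1] [[ 0.59914249 -0.05527681  0.        ]]
mat 0.2 [556.0, 317.3] [[0.65143361 0.39873117 0.        ]]
gate_tip 0.56 [457.4, 43.7] [[ 0.46001748 -0.01070691  0.17      ]]
gate_tip 0.48 [553.2, 316.0] [[0.5930589  0.15885217 0.17      ]]
t 4.55 pos [ 0.6059 -0.0658  0.2099] yaw -159.9 dyaw -0.1 ROW turn [-0.1  0.   0.1] shift [-0.0004  0.0007 -0.0001] F [ 0.1 -0.5 -0.4] op 0.994
```

View pics/w2.png

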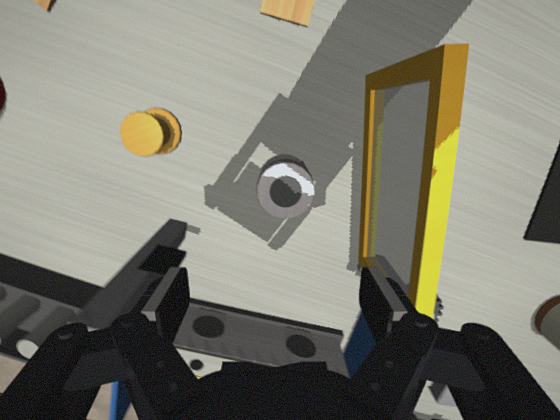

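```bash
python3 - <<'E'
from h import *
st=get_state()
P=plane("wrist",[[286,190],[257,190],[315,190]],.065,st);print(P, np.linalg.norm(P[1]-P[2]))
for z in(.0325,):
  print("piston top cam",plane("top",[180+419/3,70+315/3],.065), plane("scene",[90+406/3,90+447/2.85],.065))
E
```

```text
[[ 0.59535995 -0.0577504   0.065     ]
 [ 0.60522553 -0.08470415  0.065     ]
 [ 0.58547016 -0.03078275  0.065     ]] 0.057426404808666606
piston top cam [[ 0.59770919 -0.05829719  0.065     ]] [[ 0.59708621 -0.05476207  0.065     ]]
```

```bash
python3 - <<'E'
from h import *
go([.597,-.0575,.022],200)
E
```

```text
t 4.55 pos [ 0.6059 -0.0658  0.2099] yaw -159.9 dyaw -0.1 ROW turn [-0.1  0.   0.1] shift [0.0056 0.0111 0.1879] F [ 0.1 -0.5 -0.4] op 0.994
```

Emit:
move_arm([
  [[0,0,0,0.0056,0.011,0.04,0.085],[0,0,0,0.0056,0.011,0.08,0.085],[0,0,0,0.0056,0.011,0.12,0.085],[0,0,0,0.0056,0.011,0.16,0.085],[0,0,0,0.0056,0.011,0.188,0.085]],
])

```text
time: 5.18
eef_pos: [0.5958, -0.0588, 0.0201]
tcp_rot: [-0.173, 0.985, -0.0, -0.0]
contact_force: [-0.2, -0.4, -0.5]
opening: 0.997
```

Emit:
move_arm([
  [[0,0,0,0,0,0,0.05],[0,0,0,0,0,0,0.05],[0,0,0,0,0,0,0.05],[0,0,0,0,0,0,0.05],[0,0,0,0,0,0,0.05]],
], force=40)

```text
time: 5.8
eef_pos: [0.5961, -0.0588, 0.0206]
tcp_rot: [-0.173, 0.985, -0.001, -0.0]
contact_force: [-0.2, -0.8, -1.3]
opening: 0.664
```

```bash
python3 - <<'E'
from h import *
go([.597,-.0575,.10],200)
im=read_camera("wrist");cv2.imwrite("pics/w3.png",im[:,:,::-1])
E
```

```text
t 5.8 pos [ 0.5961 -0.0588  0.0206] yaw -160.1 dyaw 0.1 ROW turn [-0.1 -0.  -0.1] shift [-0.0013  0.0009 -0.0794] F [-0.2 -0.8 -1.3] op 0.664
```

View pics/w3.png

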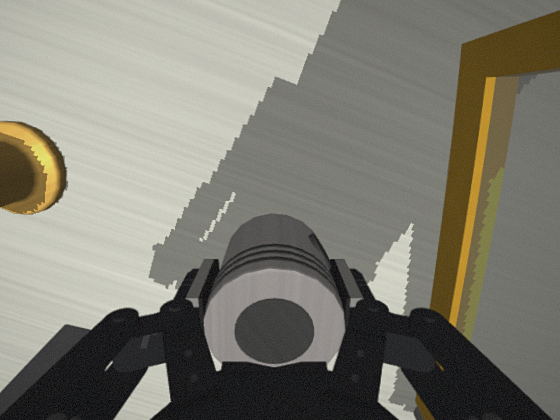

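Emit:
move_arm([
  [[0,0,0,0,0,-0.02,0.05],[0,0,0,0,0,-0.07,0.05],[0,0,0,0,0,-0.12,0.05],[0,0,0,0,0,-0.17,0.05],[0,0,0,0,0,-0.22,0.05]],
])

```text
time: 6.48
eef_pos: [0.5959, -0.0584, 0.2439]
tcp_rot: [-0.173, 0.985, -0.001, 0.001]
contact_force: [-0.2, 0.1, -3.2]
opening: 0.666
```

```bash
python3 - <<'E'
from h import *
go([.476,.322,.24],200,.5)
E
```

```text
t 6.47 pos [ 0.5959 -0.0584  0.2439] yaw -160.1 dyaw 0.1 ROW turn [-0.1  0.  -0. ] shift [-0.0085  0.1993  0.0015] F [-0.2  0.1 -3.2] op 0.666
```

Emit:
move_arm([
  [[0,0,0,-0.001,0.03,0,0.05],[0,0,0,-0.003,0.075,0,0.05],[0,0,0,-0.005,0.12,0,0.05],[0,0,0,-0.007,0.165,0,0.05],[0,0,0,-0.009,0.21,0,0.05]],
])

```text
time: 7.1
eef_pos: [0.532, 0.1434, 0.245]
tcp_rot: [-0.173, 0.985, -0.001, 0.002]
contact_force: [-0.1, -0.0, -1.9]
opening: 0.665
```

```bash
python3 - <<'E'
from h import *
go([.476,.322,.18],200)
E
```

```text
t 7.1 pos [0.532  0.1434 0.245 ] yaw -160.1 dyaw 0.1 ROW turn [-0.1  0.2 -0.1] shift [-0.0081  0.1871  0.0646] F [-0.1 -0.  -1.9] op 0.665
```

Emit:
move_arm([
  [[0,0,0,-0.002,0.04,0.01,0.05],[0,0,0,-0.004,0.08,0.025,0.05],[0,0,0,-0.006,0.12,0.04,0.05],[0,0,0,-0.008,0.16,0.055,0.05],[0,0,0,-0.008,0.187,0.065,0.05]],
])

```text
time: 7.72
eef_pos: [0.475, 0.3234, 0.1802]
tcp_rot: [-0.174, 0.985, -0.001, 0.002]
contact_force: [0.5, -0.1, -2.3]
opening: 0.666
```

```bash
python3 - <<'E'
from h import *
go([.476,.322,.029],200)
im=read_camera("wrist");cv2.imwrite("pics/w4.png",im[:,:,::-1])
E
```

```text
t 7.72 pos [0.475  0.3234 0.1802] yaw -160.0 dyaw -0.0 ROW turn [-0.1  0.2  0. ] shift [ 0.     -0.0014  0.1512] F [ 0.5 -0.1 -2.3] op 0.666
```

View pics/w4.png

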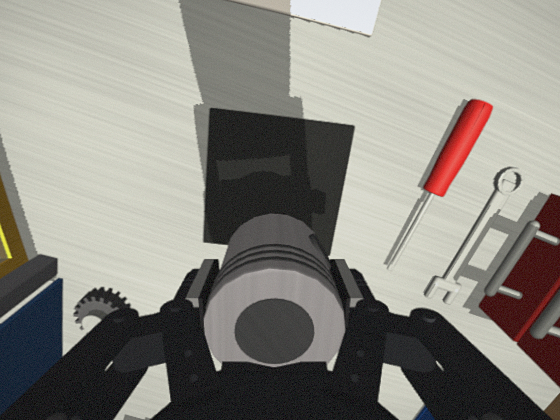

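Emit:
move_arm([
  [[0,0,0,0,-0.001,0.04,0.05],[0,0,0,0,-0.001,0.08,0.05],[0,0,0,0,-0.001,0.12,0.05],[0,0,0,0,-0.001,0.142,0.05],[0,0,0,0,-0.001,0.149,0.05]],
])

```text
time: 8.4
eef_pos: [0.4731, 0.3241, 0.0291]
tcp_rot: [-0.174, 0.985, -0.0, -0.001]
contact_force: [-0.1, -0.5, -2.6]
opening: 0.663
```

```bash
python3 - <<'E'
from h import *
go([.476,.322,.0266],200)
E
```

```text
t 8.4 pos [0.4731 0.3241 0.0291] yaw -159.9 dyaw -0.1 ROW turn [ 0.  -0.1  0.1] shift [-0.002  -0.003   0.0025] F [-0.1 -0.5 -2.6] op 0.663
```

Emit:
move_arm([
  [[0,0,0,0,0,0.0015,0.05],[0,0,0,0,0,0.0025,0.05],[0,0,0,0,0,0.0025,0.07],[0,0,0,0,0,0.0025,0.085],[0,0,0,0,0,0.0025,0.085]],
])

```text
time: 9.02
eef_pos: [0.4736, 0.3243, 0.0274]
tcp_rot: [-0.174, 0.985, 0.0, 0.0]
contact_force: [-0.3, 0.8, -1.1]
opening: 0.997
```

Emit:
move_arm([
  [[0,0,0,0,0,0,0.085],[0,0,0,0,0,-0.04,0.085],[0,0,0,0,0,-0.09,0.085],[0,0,0,0,0,-0.14,0.06],[0,0,0,0,0,-0.17,0.0]],
])

```text
time: 9.65
eef_pos: [0.4745, 0.3248, 0.2009]
tcp_rot: [-0.174, 0.985, 0.001, 0.002]
contact_force: [-0.2, -0.4, 0.3]
opening: 0.597
```

```bash
python3 - <<'E'
from h import *
st=get_state();im=read_camera("wrist");cv2.imwrite("pics/w5.png",im[:,:,::-1])
print(pinpoint("wrist","piston")[:1],pinpoint("wrist","mat")[:2])
go([.476,.322,.2],200)
b=np.array([.675,-.0355]);yaw=np.radians(5.74);Rm=np.array([[np.cos(yaw),-np.sin(yaw)],[np.sin(yaw),np.cos(yaw)]])
for a in(1.3,1.0,.7,.35,.1,0):
  d=np.array([-np.sin(a),-np.cos(a)]);n=np.array([-np.cos(a),np.sin(a)])
  print(a,(b+Rm@(np.array([0,.11])+.17*d+(.007+.018)*n)).round(4))
E
```

```text
[{'centre': [274.7, 188.0], 'p': 0.57}] [{'centre': [111.7, 296.7], 'p': 0.41}]
t 9.8 pos [0.4746 0.3248 0.1996] yaw -159.9 dyaw -0.1 ROW turn [0.  0.3 0.1] shift [-0.0004 -0.0031 -0.0004] F [-0.1  0.2 -1. ] op 0.321
1.3 [0.4965 0.0356]
1.0 [ 0.5153 -0.0122]
0.7 [ 0.5474 -0.0523]
0.35 [ 0.5977 -0.0846]
0.1 [ 0.639  -0.0961]
0 [ 0.6561 -0.0977]
```

View pics/w5.png

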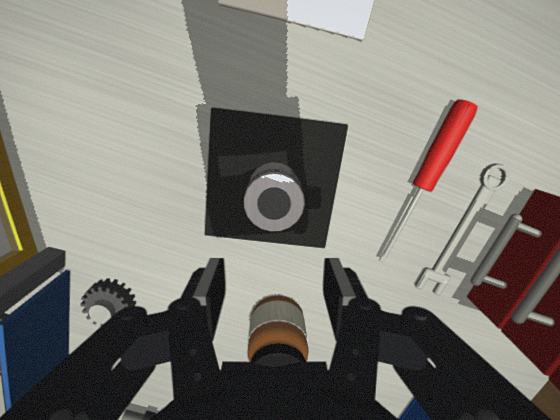

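```bash
python3 - <<'E'
from h import *
go([.482,.09,.135],200)
E
```

```text
t 9.8 pos [0.4746 0.3248 0.1996] yaw -159.9 dyaw -0.1 ROW turn [0.  0.3 0.1] shift [ 0.074  -0.2231  0.0641] F [-0.1  0.2 -1. ] op 0.321
```

Emit:
move_arm([
  [[0,0,0,0.015,-0.04,0.005,0],[0,0,0,0.03,-0.09,0.02,0],[0,0,0,0.045,-0.14,0.035,0],[0,0,0,0.06,-0.19,0.052,0],[0,0,0,0.074,-0.223,0.064,0]],
])

```text
time: 10.42
eef_pos: [0.4802, 0.0881, 0.1319]
tcp_rot: [-0.174, 0.985, 0.001, 0.0]
contact_force: [-0.6, -0.5, -2.0]
opening: -0.0
```

```bash
python3 - <<'E'
from h import *
st=get_state();R0=R.from_quat(st['tcp_rot']).as_matrix()
go([.482,.09,.135],200)
for p in([.4965,.0356],[.5153,-.0122],[.5474,-.0523],[.5977,-.0846],[.639,-.0961],[.6561,-.0977]):
  print((R0.T@(np.array([*p,.135])-st['eef_pos'])).round(3))
im=read_camera("wrist");cv2.imwrite("pics/w6.png",im[:,:,::-1])
E
```

```text
t 10.43 pos [0.4802 0.0881 0.1319] yaw -160.0 dyaw -0.0 ROW turn [0.1 0.  0. ] shift [-0.0024  0.0012 -0.003 ] F [-0.6 -0.5 -2. ] op -0.0
[ 0.003 -0.055 -0.003]
[ 0.001 -0.106 -0.003]
[-0.015 -0.155 -0.003]
[-0.051 -0.202 -0.003]
[-0.086 -0.227 -0.003]
[-0.102 -0.235 -0.003]
```

View pics/w6.png

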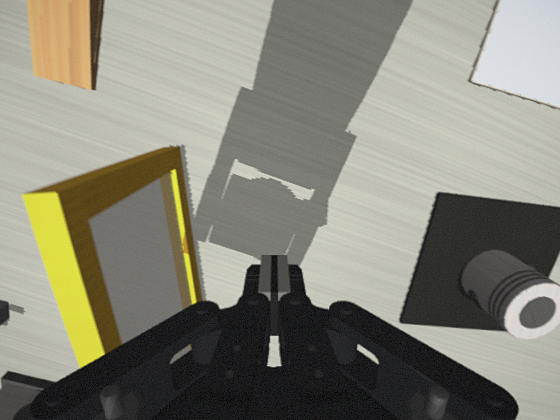

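Emit:
move_arm([
  [[0,0,0,0.003,-0.03,0,0],[0,0,0,0.003,-0.065,0,0],[0,0,0,0.001,-0.1,0,0],[0,0,0,-0.008,-0.135,0,0],[0,0,0,-0.022,-0.163,0,0]],
])

```text
time: 11.1
eef_pos: [0.5545, -0.0607, 0.1278]
tcp_rot: [-0.173, 0.985, 0.001, -0.003]
contact_force: [0.2, 1.5, 1.7]
opening: -0.004
```

```bash
python3 - <<'E'
from h import *
st=get_state();R0=R.from_quat(st['tcp_rot']).as_matrix()
go([.482,.09,.135],200)
for p in([.5977,-.0846],[.639,-.0961],[.6561,-.0977]):
  print((R0.T@(np.array([*p,.132])-st['eef_pos'])).round(3))
for n in("top","scene"):
  im=read_camera(n);cv2.imwrite(f"pics/{n}2.png",im[:,:,::-1]);r=pinpoint(n,"gate_tip")[:1]
  if r: print(r, plane(n,r[0]['centre'],.17))
im=read_camera("wrist");cv2.imwrite("pics/w7.png",im[:,:,::-1])
E
```

```text
t 11.1 pos [ 0.5545 -0.0607  0.1278] yaw -160.1 dyaw 0.1 ROW turn [ 0.2 -0.3 -0.1] shift [ 0.017   0.1664 -0.0064] F [0.2 1.5 1.7] op -0.004
[-0.032 -0.037 -0.004]
[-0.067 -0.062 -0.005]
[-0.083 -0.069 -0.005]
[{'centre': [204.0, 207.5], 'p': 0.7}] [[ 0.57402564 -0.12642115  0.17      ]]
```

View pics/w7.png

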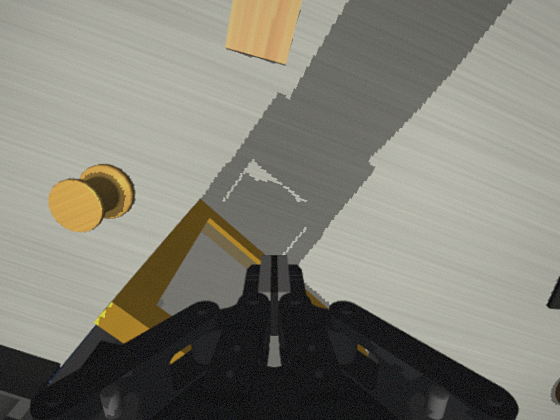

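View pics/scene2.png

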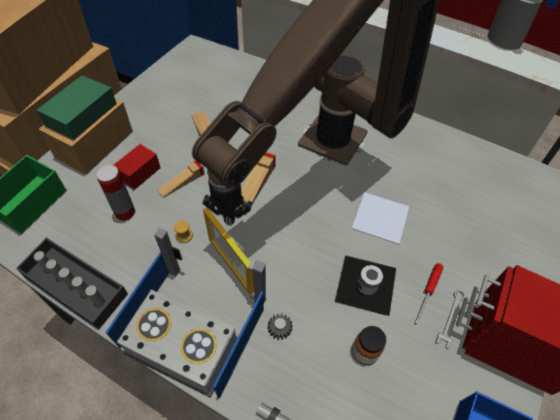

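Emit:
move_arm([
  [[0,0,0,-0.011,-0.016,-0.003,0],[0,0,0,-0.026,-0.032,-0.005,0],[0,0,0,-0.041,-0.044,-0.005,0],[0,0,0,-0.055,-0.054,-0.005,0],[0,0,0,-0.069,-0.062,-0.005,0]],
])

```text
time: 11.98
eef_pos: [0.6389, -0.0926, 0.1317]
tcp_rot: [-0.174, 0.985, 0.002, -0.004]
contact_force: [0.5, 0.5, -0.4]
opening: 0.002
```

```bash
python3 - <<'E'
from h import *
st=get_state();R0=R.from_quat(st['tcp_rot']).as_matrix()
go([.6561,-.0977,.132],200)
for n in("top","scene"):
  im=read_camera(n);r=pinpoint(n,"gate_tip")[:1]
  if r: print(n,r, plane(n,r[0]['centre'],.17))
im=read_camera("wrist");cv2.imwrite("pics/w8.png",im[:,:,::-1])
E
```

```text
t 11.97 pos [ 0.6389 -0.0926  0.1317] yaw -160.0 dyaw -0.0 ROW turn [ 0.3 -0.5  0. ] shift [-0.0144 -0.0107 -0.0004] F [ 0.5  0.5 -0.4] op 0.002
scene [{'centre': [178.2, 227.5], 'p': 0.79}] [[ 0.6581905  -0.14679171  0.17      ]]
```

View pics/w8.png

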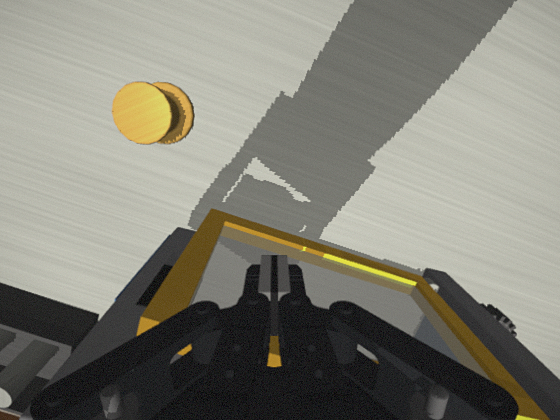

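Emit:
move_arm([
  [[0,0,0,-0.006,-0.0015,0,0],[0,0,0,-0.01,-0.0025,0,0],[0,0,0,-0.013,-0.0033,0,0],[0,0,0,-0.016,-0.004,0,0],[0,0,0,-0.018,-0.0045,0,0]],
])

```text
time: 12.85
eef_pos: [0.6572, -0.0912, 0.1317]
tcp_rot: [-0.174, 0.985, 0.002, -0.004]
contact_force: [-0.1, -0.9, -0.2]
opening: -0.0
```

```bash
python3 - <<'E'
from h import *
go([.6561,-.0977,.132],200)
for n in("top","scene"):
  im=read_camera(n);r=pinpoint(n,"gate_tip")[:1]
  cv2.imwrite(f"pics/{n}9.png",cv2.resize((im[120:300,120:340] if n=="scene" else im[90:240,240:400])[:,:,::-1],None,fx=3,fy=3,interpolation=2))
  if r: print(n,r, plane(n,r[0]['centre'],.17))
E
```

```text
t 12.85 pos [ 0.6572 -0.0912  0.1317] yaw -160.0 dyaw 0.0 ROW turn [ 0.3 -0.4 -0. ] shift [ 0.0033 -0.0057 -0.0003] F [-0.1 -0.9 -0.2] op -0.0
top [{'centre': [157.9, 217.9], 'p': 0.69}] [[0.38896723 0.44936581 0.17      ]]
scene [{'centre': [173.4, 233.8], 'p': 0.95}] [[ 0.6794394  -0.14575938  0.17      ]]
```

View pics/scene9.png

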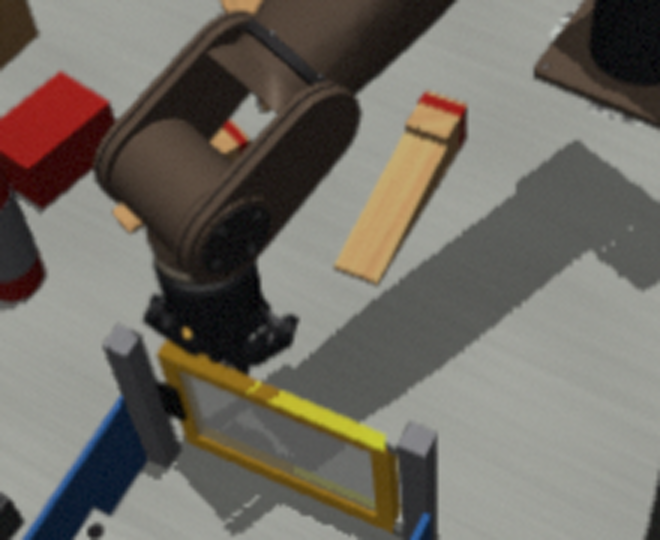

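Emit:
move_arm([
  [[0,0,0,-0.001,0,0,0],[0,0,0,-0.002,-0.0005,0,0],[0,0,0,-0.003,-0.0007,0,0],[0,0,0,-0.004,-0.001,0,0],[0,0,0,-0.005,-0.001,0,0]],
])

```text
time: 13.68
eef_pos: [0.6605, -0.0907, 0.1315]
tcp_rot: [-0.174, 0.985, 0.002, -0.007]
contact_force: [-8.6, -1.3, 3.6]
opening: 0.005
```

```bash
python3 - <<'E'
from h import *
go([.6561,-.0977,.132],200)
E
```

```text
t 13.68 pos [ 0.6605 -0.0907  0.1315] yaw -160.0 dyaw -0.0 ROW turn [ 0.3 -0.7  0. ] shift [ 0.0065 -0.0051 -0.0004] F [-8.6 -1.3  3.6] op 0.005
```

```bash
python3 - <<'E'
from h import *
d=np.load("w1.npz");st=dict(tcp_rot=d['q'],eef_pos=d['p'])
im=cv2.imread("pics/w1.png")
cv2.imwrite("pics/w1c.png",cv2.resize(im[100:250,190:350],None,fx=4.5,fy=4,interpolation=2))
go([.62,-.13,.23],180)
E
```

```text
t 13.68 pos [ 0.6605 -0.0907  0.1315] yaw -160.0 dyaw -20.0 ROW turn [ 0.2 -0.8 20. ] shift [ 0.0527 -0.0225 -0.0979] F [-8.6 -1.3  3.6] op 0.005
```

View pics/w1c.png

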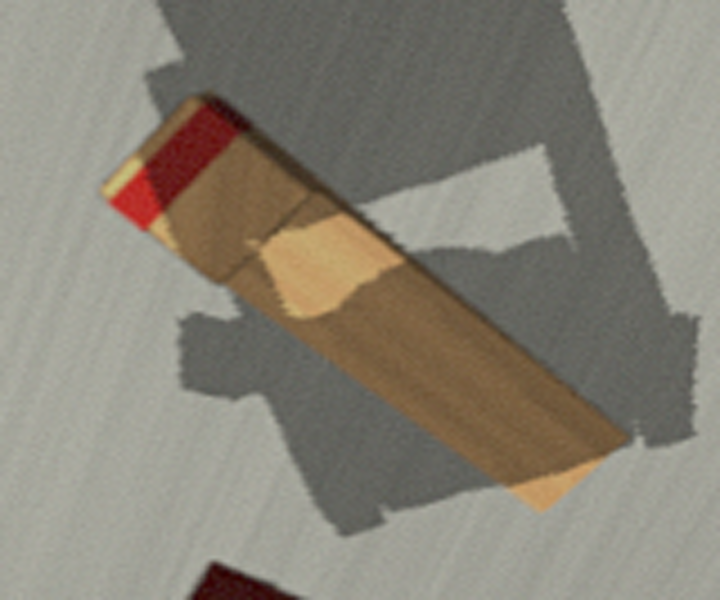

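```bash
python3 - <<'E'
from h import *
d=np.load("w1.npz");st=dict(tcp_rot=d['q'],eef_pos=d['p'])
f=lambda L:np.array(L)/[4.5,4]+[190,100]
B=plane("wrist",f([(103,190),(200,95),(222,284),(318,192)]),.04,st);T=plane("wrist",f([(544,513),(630,437)]),.005,st)
print(B.round(4),T.round(4))
b=B[:2].mean(0);m=B[2:].mean(0);t=T.mean(0)
print("len",np.linalg.norm((t-b)[:2]),"head",np.linalg.norm((m-b)[:2]),"w",np.linalg.norm(B[0]-B[1]),np.linalg.norm(T[0]-T[1]))
v=t-b;print("yaw",np.degrees(np.arctan2(v[1],v[0])),"centre",(t+b)/2,"head ctr",(b+m)/2)
E
```

```text
[[ 0.3541 -0.3281  0.04  ]
 [ 0.3676 -0.2953  0.04  ]
 [ 0.3902 -0.3417  0.04  ]
 [ 0.4032 -0.3088  0.04  ]] [[ 0.5032 -0.3858  0.005 ]
 [ 0.5153 -0.3523  0.005 ]]
len 0.15906953977857535 head 0.03837034584859241 w 0.03538769873472729 0.03563179786742976
yaw -21.14031680832095 centre [ 0.43502816 -0.34037809  0.0225    ] head ctr [ 0.37878638 -0.31849187  0.04      ]
```

Emit:
move_arm([
  [[0,0.5,0,0.01,0,0,0],[0,0.5,4,0.045,0,0,0],[0,0.7,9,0.053,-0.01,-0.04,0],[0,0.8,15,0.053,-0.02,-0.07,0.03],[0,0.8,20,0.053,-0.0225,-0.098,0.06]],
])

```text
time: 14.3
eef_pos: [0.62, -0.1309, 0.2316]
tcp_rot: [0.002, 1.0, -0.001, -0.013]
contact_force: [0.1, 0.1, 0.1]
opening: 0.416
```

```bash
python3 - <<'E'
from h import *
go([.41,-.33,.22],158)
im=read_camera("scene");r=pinpoint("scene","gate_tip")[:1];print(r, plane("scene",r[0]['centre'],.17))
cv2.imwrite("pics/s10.png",cv2.resize(im[120:300,120:340][:,:,::-1],None,fx=3,fy=3,interpolation=2))
im=read_camera("wrist");cv2.imwrite("pics/w10.png",im[:,:,::-1])
E
```

```text
t 14.3 pos [ 0.62   -0.1309  0.2316] yaw 179.8 dyaw -21.8 ROW turn [-0.4 -1.4 21.8] shift [ 0.2089 -0.1998  0.0173] F [0.1 0.1 0.1] op 0.416
[{'centre': [173.3, 235.2], 'p': 0.77}] [[ 0.68288161 -0.14343725  0.17      ]]
```

View pics/s10.png

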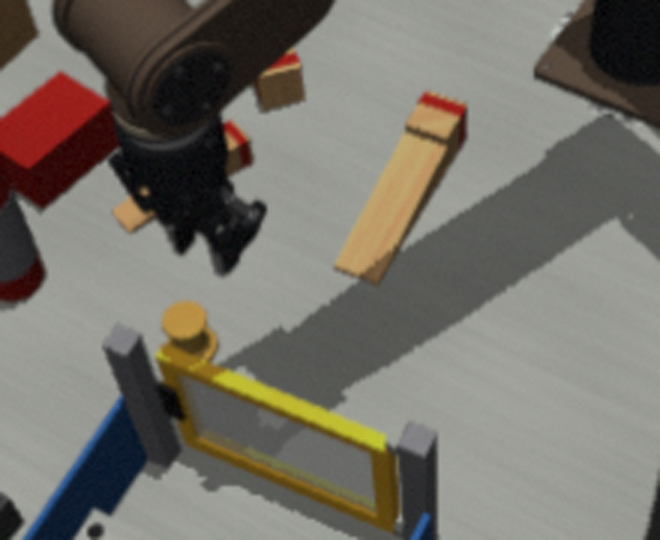

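View pics/w10.png

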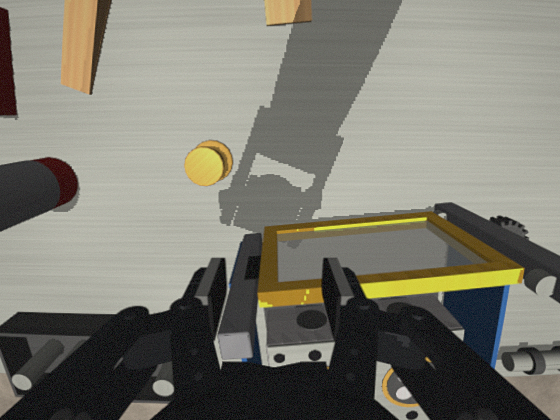

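```bash
python3 - <<'E'
from h import *
d=np.load("w1.npz");st=dict(tcp_rot=d['q'],eef_pos=d['p'])
print(plane("wrist",[[175,130],[150,90],[152,145]],.04,st))
im=cv2.imread("pics/w10.png")
cv2.imwrite("pics/w10c.png",cv2.resize(im[195:315,230:550],None,fx=2.5,fy=5,interpolation=2))
go([.40,-.324,.15],158.9,.9)
E
```

```text
[[ 0.30956675 -0.32583431  0.04      ]
 [ 0.27295061 -0.2961433   0.04      ]
 [ 0.2902869  -0.35084307  0.04      ]]
t 14.45 pos [ 0.6208 -0.1307  0.2321] yaw -179.9 dyaw -21.2 ROW turn [-0.4 -1.3 19. ] shift [ 0.1972 -0.1736  0.0789] F [ 0.2  0.4 -0.6] op 0.677
```

View pics/w10c.png

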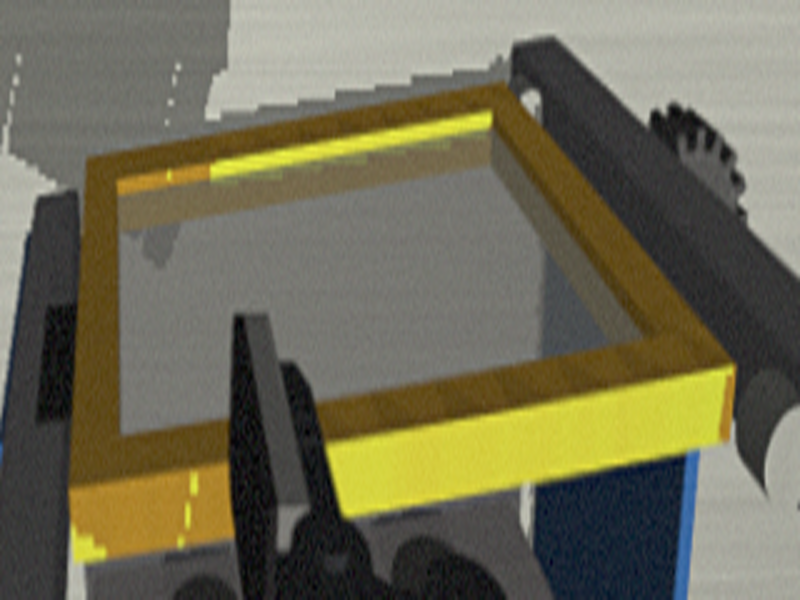

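```bash
python3 - <<'E'
from h import *
st=get_state();st['eef_pos']=np.array([.62,-.1309,.2316]);
f=lambda L:np.array(L)/[2.5,5]+[230,195]
for s in (st,get_state()):
  A=plane("wrist",f([(88,157),(505,82)]),.016,s)[:,:2];B=plane("wrist",f([(70,490),(733,367)]),.17,s)[:,:2]
  for P in(A,B):
    v=P[1]-P[0];y=np.arctan2(-v[0],v[1]);print(P.round(4).tolist(),"len",np.linalg.norm(v),"yaw",np.degrees(y),"mid",P.mean(0), "origin",P.mean(0)+.007*np.array([np.cos(y),np.sin(y)]))
E
```

```text
[[0.6739, -0.1432], [0.6535, 0.0691]] len 0.21328099108132237 yaw 5.497487232295863 mid [ 0.66366644 -0.03707842] origin [ 0.67063425 -0.03640781]
[[0.6737, -0.1443], [0.6533, 0.0662]] len 0.21150366473966525 yaw 5.547984471503562 mid [ 0.66350563 -0.03904724] origin [ 0.67047284 -0.03837048]
[[0.6749, -0.143], [0.6544, 0.0696]] len 0.21360309487158327 yaw 5.497487232295859 mid [ 0.66464915 -0.03668914] origin [ 0.67161695 -0.03601853]
[[0.6749, -0.1441], [0.6544, 0.067]] len 0.21206066923716407 yaw 5.5479844715035815 mid [ 0.66462424 -0.03855719] origin [ 0.67159145 -0.03788044]
```

Emit:
move_arm([
  [[0,-0.5,4,0.04,-0.035,0,0.065],[0,-1,8,0.08,-0.07,0.01,0.065],[0,-1.3,12,0.12,-0.105,0.03,0.065],[0,-1.3,16,0.16,-0.14,0.055,0.065],[0,-1.3,19,0.197,-0.174,0.079,0.065]],
])

```text
time: 15.08
eef_pos: [0.4201, -0.3049, 0.1554]
tcp_rot: [0.164, 0.986, -0.002, -0.001]
contact_force: [0.4, -1.1, -0.1]
opening: 0.757
```

```bash
python3 - <<'E'
from h import *
go([.379,-.3185,.10],158.9)
st=get_state()
im=read_camera("wrist");cv2.imwrite("pics/w11.png",im[:,:,::-1])
E
```

```text
t 15.07 pos [ 0.4201 -0.3049  0.1554] yaw 161.1 dyaw -2.2 ROW turn [-0.3 -0.   2.2] shift [ 0.0344 -0.0259  0.0555] F [ 0.4 -1.1 -0.1] op 0.757
```

View pics/w11.png

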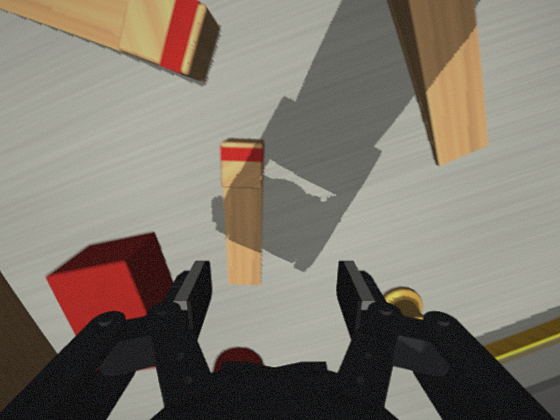

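```bash
python3 - <<'E'
from h import *
st=get_state()
B=plane("wrist",[[221,142],[264,142],[222,187],[263.5,187]],.04,st);T=plane("wrist",[[228.5,284],[261.5,285]],.005,st)
b=B[:2].mean(0);m=B[2:].mean(0);t=T.mean(0);v=t-b
print("len",np.linalg.norm(v[:2]),"head",np.linalg.norm((m-b)[:2]),"w",np.linalg.norm(B[0]-B[1]),np.linalg.norm(T[0]-T[1]))
print("yaw",np.degrees(np.arctan2(v[1],v[0])),"centre",(t+b)/2,"head",(b+m)/2)
E
```

```text
len 0.15782470292490794 head 0.038634203539430534 w 0.03602951857197532 0.03664388997144476
yaw -21.332395801707598 centre [ 0.42546185 -0.34257625  0.0225    ] head [ 0.37003791 -0.3206667   0.04      ]
```

```bash
python3 - <<'E'
from h import *
st=get_state();im=read_camera("wrist");s2=get_state()
print(st['time'],st['eef_pos'],s2['time'],s2['eef_pos'],st['dq'].round(3))
cv2.imwrite("pics/w12.png",cv2.resize(im[120:300,190:300][:,:,::-1],None,fx=5,fy=3.3,interpolation=2))
E
```

```text
15.125 [ 0.4152325  -0.30657353  0.151646  ] 15.175 [ 0.4172518  -0.30503794  0.15277554] [ 0.076  0.014 -0.019  0.052  0.071  0.063]
```

View pics/w12.png

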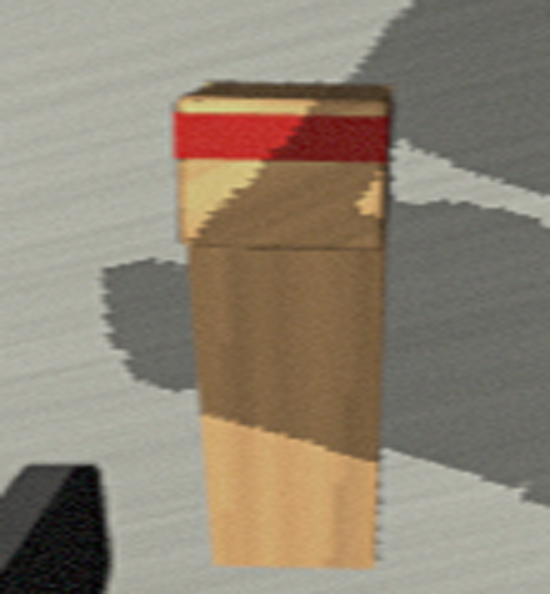

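```bash
python3 - <<'E'
from h import *
cur=get_state();print(cur['time'],cur['eef_pos'])
st=dict(cur);st['eef_pos']=np.array([.41523,-.30657,.15165])
f=lambda L:np.array(L)/[5,3.3]+[190,120]
B=plane("wrist",f([(178,99),(390,99),(183,242),(385,245)]),.04,st);T=plane("wrist",f([(213,565),(373,567)]),.005,st)
b=B[:2].mean(0);m=B[2:].mean(0);t=T.mean(0);v=t-b
print("len",np.linalg.norm(v[:2]),"head",np.linalg.norm((m-b)[:2]),"w",np.linalg.norm(B[0]-B[1]),np.linalg.norm(T[0]-T[1]))
print("yaw",np.degrees(np.arctan2(v[1],v[0])),"centre",(t+b)/2,"head",(b+m)/2)
go([.376,-.319,.07],158.8)
E
```

```text
15.175 [ 0.4172518  -0.30503794  0.15277554]
len 0.16028016195804057 head 0.038120868511791986 w 0.03575354140203759 0.035842041367824616
yaw -21.155051415253393 centre [ 0.43430666 -0.34151893  0.0225    ] head [ 0.37739961 -0.31932851  0.04      ]
t 15.18 pos [ 0.4173 -0.305   0.1528] yaw 160.8 dyaw -2.0 ROW turn [-0.2 -0.4  2. ] shift [ 0.0338 -0.0265  0.0831] F [-0.1  0.6 -0.7] op 0.758
```

Emit:
move_arm([
  [[0,-0.2,1,0.012,-0.01,0.02,0.065],[0,-0.4,2,0.024,-0.02,0.04,0.065],[0,-0.4,2,0.032,-0.026,0.06,0.065],[0,-0.4,2,0.032,-0.026,0.075,0.065],[0,-0.4,2,0.032,-0.026,0.083,0.065]],
])

```text
time: 15.8
eef_pos: [0.3779, -0.3182, 0.0687]
tcp_rot: [0.183, 0.983, -0.001, -0.001]
contact_force: [-0.3, -0.1, 1.4]
opening: 0.76
```

```bash
python3 - <<'E'
from h import *
go([.378,-.319,.012],158.85)
E
```

```text
t 15.8 pos [ 0.3779 -0.3182  0.0687] yaw 158.9 dyaw -0.1 ROW turn [-0.1 -0.1  0.1] shift [-0.0004 -0.0006  0.0567] F [-0.3 -0.1  1.4] op 0.76
```

Emit:
move_arm([
  [[0,0,0,0,0,0.02,0.065],[0,0,0,0,0,0.04,0.065],[0,0,0,0,0,0.052,0.065],[0,0,0,0,0,0.056,0.065],[0,0,0,0,0,0.056,0.065]],
])

```text
time: 16.42
eef_pos: [0.3782, -0.3185, 0.0129]
tcp_rot: [0.183, 0.983, -0.001, -0.001]
contact_force: [0.3, -1.0, 0.9]
opening: 0.765
```

Emit:
move_arm([
  [[0,0,0,0,0,0,0.045],[0,0,0,0,0,0,0.025],[0,0,0,0,0,0,0.025],[0,0,0,0,0,0,0.025],[0,0,0,0,0,0,0.025]],
], force=70)

```text
time: 17.05
eef_pos: [0.3789, -0.3194, 0.0141]
tcp_rot: [0.183, 0.983, -0.002, 0.0]
contact_force: [-0.8, -0.5, 5.4]
opening: 0.404
```

```bash
python3 - <<'E'
from h import *
go([.378,-.319,.11],158.85)
im=read_camera("wrist");cv2.imwrite("pics/w13.png",im[:,:,::-1])
E
```

```text
t 17.05 pos [ 0.3789 -0.3194  0.0141] yaw 158.9 dyaw -0.1 ROW turn [-0.2  0.1  0.1] shift [ 0.0008 -0.0003 -0.0959] F [-0.8 -0.5  5.4] op 0.404
```

View pics/w13.png

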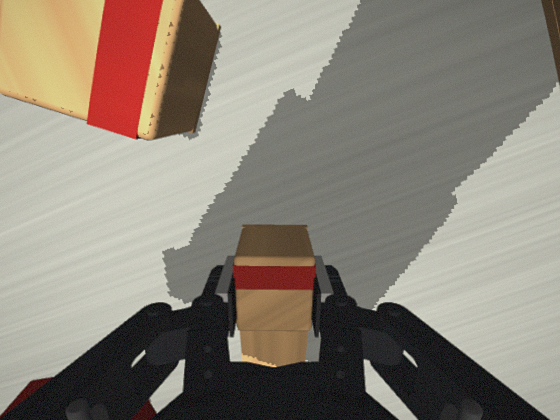

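Emit:
move_arm([
  [[0,0,0,0,0,-0.015,0.025],[0,0,0,0,0,-0.04,0.025],[0,0,0,0,0,-0.065,0.025],[0,0,0,0,0,-0.09,0.025],[0,0,0,0,0,-0.1,0.025]],
])

```text
time: 17.73
eef_pos: [0.3792, -0.3194, 0.1158]
tcp_rot: [0.183, 0.983, -0.003, 0.001]
contact_force: [0.1, -0.7, -2.1]
opening: 0.41
```

```bash
cat >>h.py <<'E'
BO=np.array([.672,-.037]);BY=5.6
def bay(x,y):
    a=np.radians(BY);return BO+np.array([[np.cos(a),-np.sin(a)],[np.sin(a),np.cos(a)]])@[x,y]
def tobay(p):
    a=np.radians(BY);return np.array([[np.cos(a),np.sin(a)],[-np.sin(a),np.cos(a)]])@(np.array(p)[:2]-BO)
E
python3 - <<'E'
from h import *
p=bay(-.167,-.05);print(p)
go([*p,.09],185.6)
im=read_camera("wrist");cv2.imwrite("pics/w14.png",im[:,:,::-1])
E
```

```text
[ 0.51067617 -0.10305771]
t 17.73 pos [ 0.3792 -0.3194  0.1158] yaw 158.9 dyaw 26.7 ROW turn [ -0.3   0.1 -26.7] shift [-0.0448  0.2492  0.0248] F [ 0.1 -0.7 -2.1] op 0.41
```

View pics/w14.png

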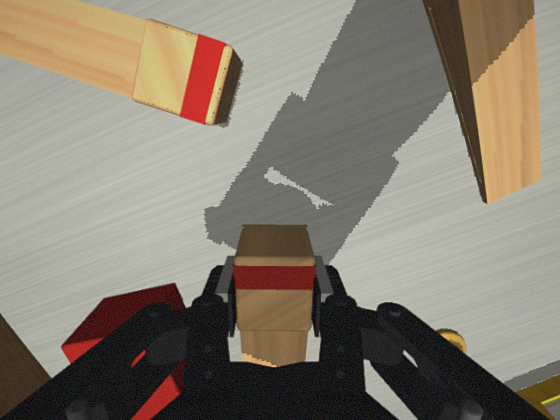

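Emit:
move_arm([
  [[0,0,-5,-0.008,0.04,0,0.025],[0,0,-11,-0.018,0.095,0,0.025],[0,0,-17,-0.027,0.15,0,0.025],[0,0,-22,-0.037,0.205,0,0.025],[0,0,-26.7,-0.045,0.249,0,0.025]],
])

```text
time: 18.4
eef_pos: [0.5109, -0.1012, 0.1141]
tcp_rot: [-0.051, 0.999, -0.003, -0.0]
contact_force: [-0.4, -1.2, -0.8]
opening: 0.409
```

```bash
python3 - <<'E'
from h import *
p=bay(-.167,-.05)
go([*p,.03],185.6)
E
```

```text
t 18.4 pos [ 0.5109 -0.1012  0.1141] yaw -174.2 dyaw -0.2 ROW turn [-0.3 -0.   0.2] shift [ 0.0003 -0.0014  0.0841] F [-0.4 -1.2 -0.8] op 0.409
```

Down to 16 mm above the pick height, then check with the scene camera.

Emit:
move_arm([
  [[0,0,0.1,0,-0.001,0.025,0.025],[0,0,0.2,0,-0.0015,0.05,0.025],[0,0,0.2,0,-0.0015,0.07,0.025],[0,0,0.2,0,-0.0015,0.08,0.025],[0,0,0.2,0,-0.0015,0.084,0.025]],
])

```text
time: 19.02
eef_pos: [0.5104, -0.1029, 0.0291]
tcp_rot: [-0.049, 0.999, -0.002, -0.001]
contact_force: [-0.3, -0.4, -0.7]
opening: 0.407
```

```bash
python3 - <<'E'
from h import *
p=bay(-.167,-.05)
go([*p,.014],185.6)
for n,s in(("scene",np.s_[120:300,120:340]),("top",np.s_[90:260,240:400])):
  im=read_camera(n);cv2.imwrite(f"pics/{n}15.png",cv2.resize(im[s][:,:,::-1],None,fx=3.5,fy=3.3,interpolation=2))
im=read_camera("wrist");cv2.imwrite("pics/w15.png",im[:,:,::-1])
E
```

```text
t 19.02 pos [ 0.5104 -0.1029  0.0291] yaw -174.4 dyaw -0.0 ROW turn [-0.2 -0.1  0. ] shift [-0.0003 -0.0001  0.0151] F [-0.3 -0.4 -0.7] op 0.407
```

View pics/scene15.png

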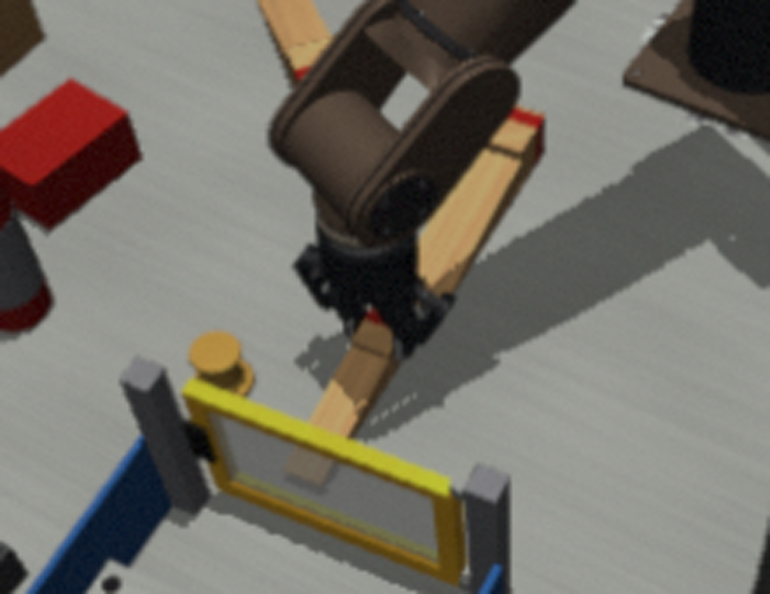

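View pics/w15.png

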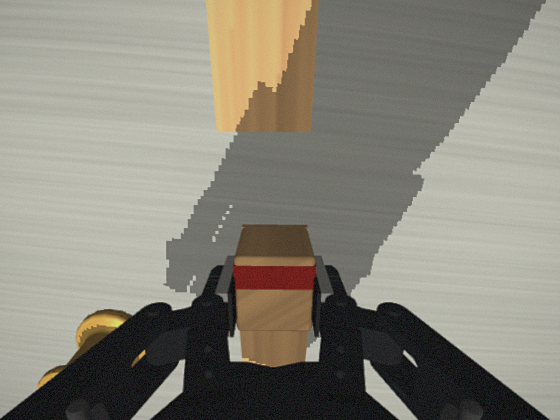

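Emit:
move_arm([
  [[0,0,0,0,0,0.005,0.025],[0,0,0,0,0,0.01,0.025],[0,0,0,0,0,0.013,0.025],[0,0,0,0,0,0.0145,0.025],[0,0,0,0,0,0.0145,0.025]],
])

```text
time: 19.8
eef_pos: [0.5113, -0.1034, 0.0158]
tcp_rot: [-0.049, 0.999, -0.003, 0.0]
contact_force: [-0.2, -0.7, -1.8]
opening: 0.405
```

```bash
python3 - <<'E'
from h import *
st=get_state();print(tobay(st['eef_pos']), st['wrist_torque'])
p=bay(-.107,-.05)
go([*p,.0135],185.6)
print(plane("scene",[[208.6,262.4]],.02), bay(-.027,-.05))
E
```

```text
[-0.16643331 -0.05037172] [-0.06091758  0.0503056   0.004162  ]
t 19.8 pos [ 0.5113 -0.1034  0.0158] yaw -174.4 dyaw -0.0 ROW turn [-0.3 -0.   0. ] shift [-0.0594  0.0003  0.0023] F [-0.2 -0.7 -1.8] op 0.405
[[ 0.64192175 -0.08538565  0.02      ]] [ 0.65000801 -0.08939611]
```

Emit:
move_arm([
  [[0,0,0,-0.005,0,0.0015,0.025],[0,0,0,-0.018,0,0.002,0.025],[0,0,0,-0.032,0,0.002,0.025],[0,0,0,-0.046,0,0.002,0.025],[0,0,0,-0.06,0,0.002,0.025]],
])

```text
time: 20.42
eef_pos: [0.5722, -0.0975, 0.0142]
tcp_rot: [-0.049, 0.999, -0.003, 0.0]
contact_force: [-3.4, 0.2, 4.2]
opening: 0.407
```

```bash
python3 - <<'E'
from h import *
st=get_state();print(tobay(st['eef_pos']), st['wrist_torque'])
p=bay(-.085,-.05)
go([*p,.0135],185.6)
for n,s in(("scene",np.s_[120:300,120:340]),):
  im=read_camera(n);cv2.imwrite(f"pics/{n}16.png",cv2.resize(im[s][:,:,::-1],None,fx=3.5,fy=3.3,interpolation=2))
E
```

```text
[-0.10525216 -0.05043198] [0.03345059 0.39550382 0.00920198]
t 20.43 pos [ 0.5722 -0.0975  0.0142] yaw -174.4 dyaw -0.0 ROW turn [-0.3 -0.   0. ] shift [-0.0203  0.0004  0.0006] F [-3.4  0.2  4.2] op 0.407
```

View pics/scene16.png

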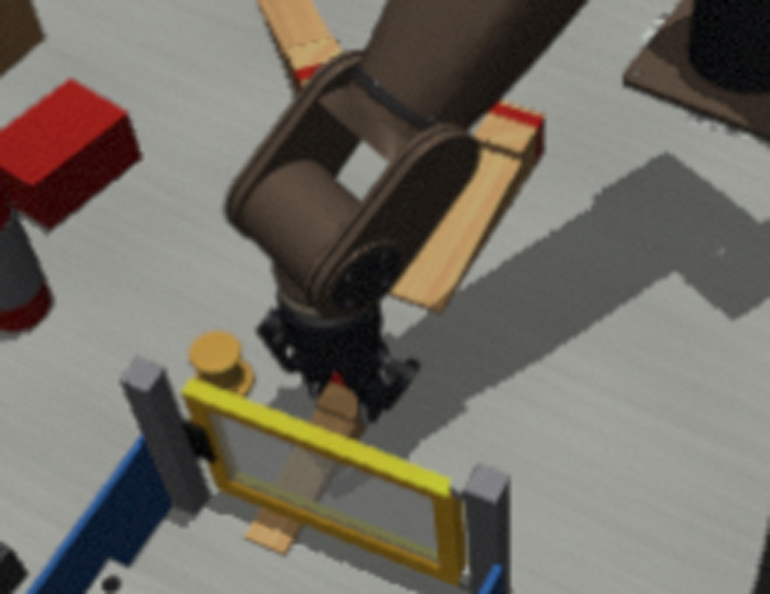

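Emit:
move_arm([
  [[0,0,0,-0.005,0,0,0.025],[0,0,0,-0.01,0,0,0.025],[0,0,0,-0.014,0,0,0.025],[0,0,0,-0.018,0,0,0.025],[0,0,0,-0.022,0,0,0.025]],
], force=90)

```text
time: 21.1
eef_pos: [0.5922, -0.0954, 0.0142]
tcp_rot: [-0.05, 0.999, -0.002, -0.004]
contact_force: [-14.5, -1.3, 9.5]
opening: 0.404
```

```bash
python3 - <<'E'
from h import *
st=get_state();print(tobay(st['eef_pos']), st['wrist_torque'])
go([*bay(-.07,-.05),.0135],185.6)
E
```

```text
[-0.08509409 -0.05034808] [-0.07340967  1.75433636  0.03054274]
t 21.1 pos [ 0.5922 -0.0954  0.0142] yaw -174.3 dyaw -0.1 ROW turn [-0.2 -0.4  0.1] shift [-0.0151  0.0003  0.0006] F [-14.5  -1.3   9.5] op 0.404
```

Emit:
move_arm([
  [[0,0,0,-0.004,0,0,0.025],[0,0,0,-0.007,0,0,0.025],[0,0,0,-0.01,0,0,0.025],[0,0,0,-0.012,0,0,0.025],[0,0,0,-0.013,0,0,0.025]],
])

```text
time: 21.72
eef_pos: [0.6011, -0.0944, 0.0142]
tcp_rot: [-0.05, 0.999, -0.002, -0.009]
contact_force: [-17.6, -1.9, 12.1]
opening: 0.402
```

```bash
python3 - <<'E'
from h import *
st=get_state();print(tobay(st['eef_pos']), st['wrist_torque'])
go([*bay(-.07,-.05),.0135],185.6)
im=read_camera("scene");cv2.imwrite("pics/s17.png",cv2.resize(im[200:310,150:290][:,:,::-1],None,fx=5.5,fy=5,interpolation=2))
im=read_camera("wrist");cv2.imwrite("pics/w17.png",im[:,:,::-1])
E
```

```text
[-0.07611616 -0.05018848] [-0.21377491  1.64353932 -0.04601495]
t 21.73 pos [ 0.6011 -0.0944  0.0142] yaw -174.3 dyaw -0.1 ROW turn [-0.1 -1.   0.1] shift [-0.0061  0.0002  0.0006] F [-17.6  -1.9  12.1] op 0.402
```

View pics/s17.png

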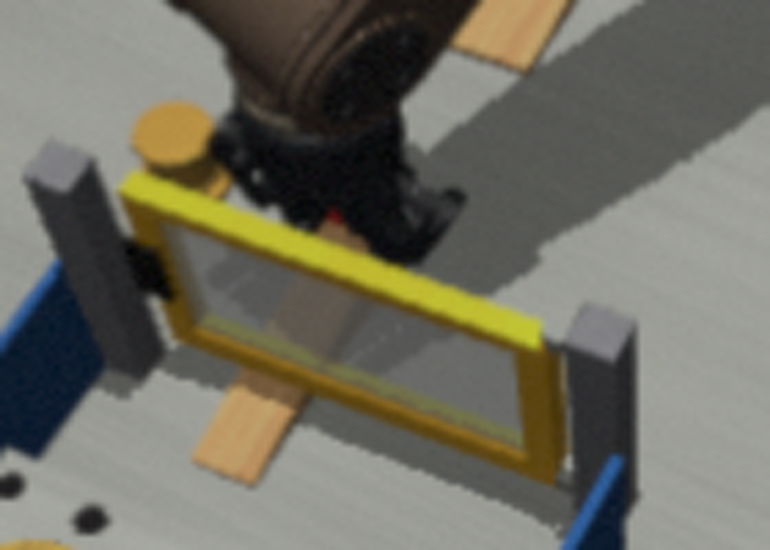

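View pics/w17.png

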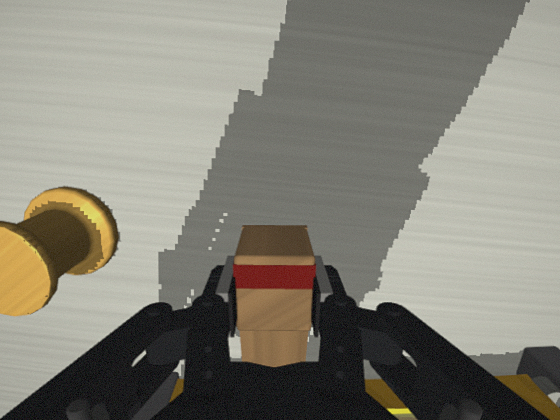

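Emit:
move_arm([
  [[0,0,0,-0.004,0,0,0.025],[0,0,0,-0.0055,0,0,0.025],[0,0,0,-0.007,0,0,0.025],[0,0,0,-0.008,0,0,0.025],[0,0,0,-0.008,0,0,0.025]],
])

```text
time: 22.45
eef_pos: [0.6049, -0.094, 0.0142]
tcp_rot: [-0.05, 0.999, -0.001, -0.015]
contact_force: [-17.8, -1.7, 12.8]
opening: 0.409
```

```bash
python3 - <<'E'
from h import *
st=get_state();print(tobay(st['eef_pos']), st['wrist_torque'])
go([*bay(-.07,-.05),.0135],185.6)
im=read_camera("scene");cv2.imwrite("pics/s18.png",cv2.resize(im[200:310,150:290][:,:,::-1],None,fx=5.5,fy=5,interpolation=2))
E
```

```text
[-0.0723791  -0.05014143] [-0.37605838  1.73864406 -0.02178379]
t 22.45 pos [ 0.6049 -0.094   0.0142] yaw -174.2 dyaw -0.2 ROW turn [-0.1 -1.7  0.2] shift [-0.0024  0.0001  0.0006] F [-17.8  -1.7  12.8] op 0.409
```

View pics/s18.png

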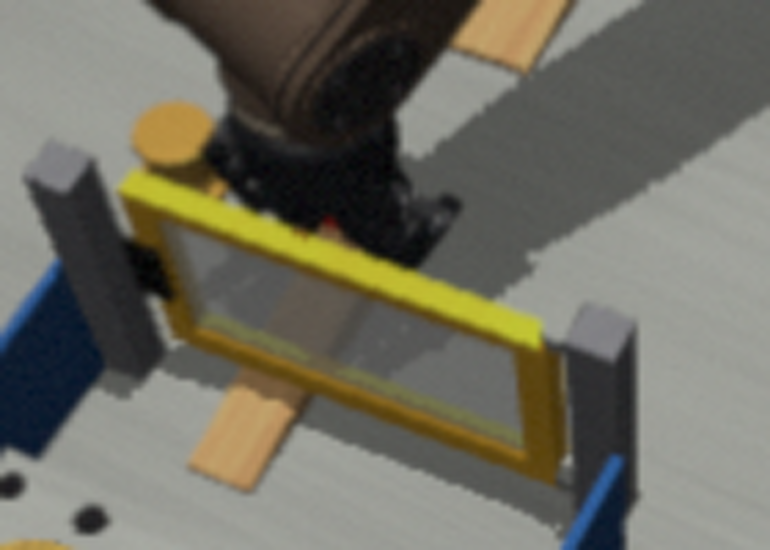

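```bash
python3 - <<'E'
from h import *
im=read_camera("scene")
a=cv2.imread("pics/s10.png");b=cv2.resize(im[120:300,120:340][:,:,::-1],None,fx=3,fy=3,interpolation=2)
# gate right half region in s10 coords
for (x0,x1,y0,y1) in((270,400,370,460),(150,200,345,440),(370,400,430,530),(405,440,420,520)):
    A=cv2.cvtColor(a[y0:y1,x0:x1],6).astype(np.float32);B=cv2.cvtColor(b[y0:y1,x0:x1],6).astype(np.float32)
    w=cv2.createHanningWindow(A.shape[::-1],cv2.CV_32F)
    try: 
        M=np.eye(2,3,dtype=np.float32);cc,M=cv2.findTransformECC(A,B,M,cv2.MOTION_TRANSLATION);print("ecc",M[:,2]/3,cc)
    except Exception as e: print(e)
p=bay(0,-.02);print("px shift for 4mm lift",proj("scene",[[*p,.174]])-proj("scene",[[*p,.17]]))
t=plane("scene",[[190,296]],.0025)[0];print("thin",tobay(t))
E
```

```text
ecc [1.2499117  0.17280816] 0.8085966217161089
ecc [-0.35345125 -0.7739322 ] 0.9275604370910999
ecc [-0.01657533 -0.5675068 ] 0.9969760136979906
ecc [ 0.00676233 -0.01010325] 0.9996346049963325
px shift for 4mm lift [[-0.20157184 -0.84840986]]
thin [ 0.06930713 -0.04743648]
```

Emit:
move_arm([
  [[0,0,0,0,0,0,0.03],[0,0,0,0,0,0,0.045],[0,0,0,0,0,0,0.055],[0,0,0,0,0,0,0.055],[0,1,0,0,0,0,0.055]],
], force=20)

```text
time: 23.18
eef_pos: [0.6047, -0.0939, 0.014]
tcp_rot: [-0.05, 0.998, -0.002, -0.024]
contact_force: [-0.1, -0.4, 0.4]
opening: 0.647
```

```bash
python3 - <<'E'
from h import *
st=get_state();print(tobay(st['eef_pos']), st['wrist_torque'])
p=tobay(st['eef_pos'])
go([*bay(p[0]-.02,-.05),.10],185.6)
im=read_camera("wrist");cv2.imwrite("pics/w19.png",im[:,:,::-1])
im=read_camera("scene");cv2.imwrite("pics/s19.png",cv2.resize(im[200:310,150:290][:,:,::-1],None,fx=5.5,fy=5,interpolation=2))
a=cv2.imread("pics/s10.png");b=cv2.resize(im[120:300,120:340][:,:,::-1],None,fx=3,fy=3,interpolation=2)
for (x0,x1,y0,y1) in((370,400,430,530),(300,390,400,460),(405,440,420,520)):
    A=cv2.cvtColor(a[y0:y1,x0:x1],6).astype(np.float32);B=cv2.cvtColor(b[y0:y1,x0:x1],6).astype(np.float32)
    M=np.eye(2,3,dtype=np.float32);cc,M=cv2.findTransformECC(A,B,M,cv2.MOTION_TRANSLATION);print("ecc",M[:,2]/3,cc)
E
```

```text
[-0.0725053  -0.05005352] [ 0.03703753 -0.04423176 -0.01257202]
t 23.18 pos [ 0.6047 -0.0939  0.014 ] yaw -174.3 dyaw -0.1 ROW turn [-0.1 -2.7  0.2] shift [ 0.0241  0.     -0.0849] F [-0.1 -0.4  0.4] op 0.647
ecc [-0.00864286 -0.57850885] 0.9970733093739396
ecc [1.4403027  0.28608817] 0.843595412579114
ecc [0.00058168 0.00069558] 0.9995461326083391
```

View pics/w19.png

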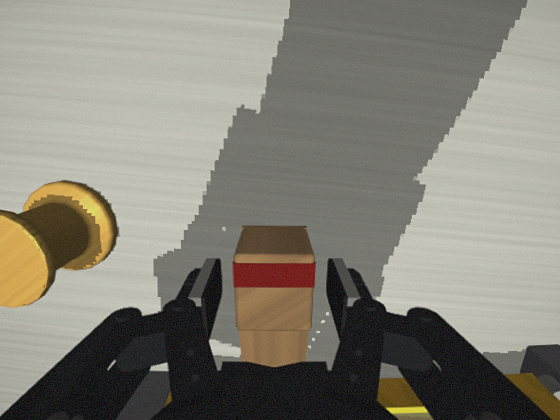

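View pics/s19.png

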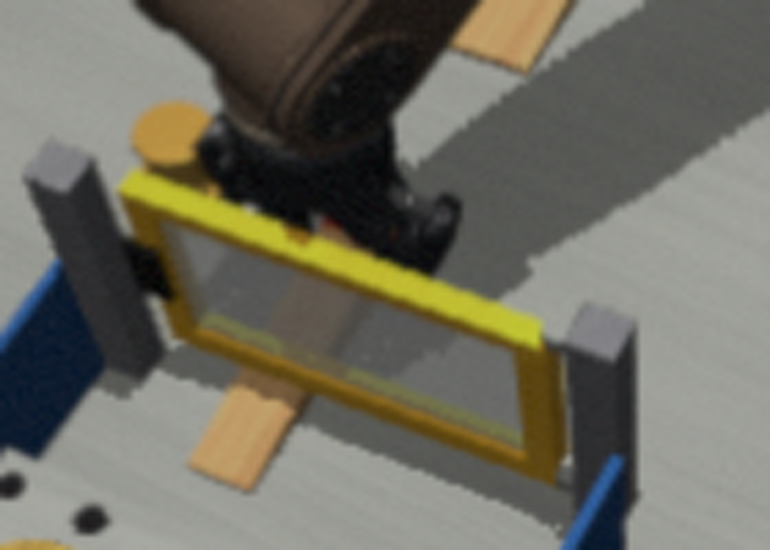

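Emit:
move_arm([
  [[0,-0.5,0,0,0,-0.015,0.06],[0,-1,0,0,0,-0.04,0.06],[0,-2,0,0.01,0,-0.065,0.06],[0,-2.7,0,0.03,0,-0.09,0.06],[0,-2.7,0,0.07,0,-0.12,0.06]],
])

```text
time: 23.9
eef_pos: [0.5413, -0.1005, 0.1393]
tcp_rot: [-0.051, 0.999, -0.001, 0.001]
contact_force: [-0.6, 1.1, -0.3]
opening: 0.702
```

```bash
python3 - <<'E'
from h import *
go([*bay(-.2,-.05),.14],185.6)
im=read_camera("scene");cv2.imwrite("pics/s20.png",cv2.resize(im[200:310,150:290][:,:,::-1],None,fx=5.5,fy=5,interpolation=2))
a=cv2.imread("pics/s10.png");b=cv2.resize(im[120:300,120:340][:,:,::-1],None,fx=3,fy=3,interpolation=2)
cv2.imwrite("pics/cmp.png",np.hstack([a[340:540,130:450],b[340:540,130:450]]))
for (x0,x1,y0,y1) in((370,400,430,530),(360,400,390,470),(190,380,430,520),(405,440,420,520)):
    A=cv2.cvtColor(a[y0:y1,x0:x1],6).astype(np.float32);B=cv2.cvtColor(b[y0:y1,x0:x1],6).astype(np.float32)
    M=np.eye(2,3,dtype=np.float32);cc,M=cv2.findTransformECC(A,B,M,cv2.MOTION_TRANSLATION);print("ecc",M[:,2]/3,cc)
# vertical profile edges of top bar: columns 350..385 yellow mask lower/upper edges
def edge(I):
    g=I[:,:,2].astype(float)-I[:,:,0]
    out=[]
    for c in range(300,384,6):
        col=g[360:470,c]; 
        thr=110
        i=np.argmax(col>thr);up=i-1+(thr-col[i-1])/(col[i]-col[i-1]); out.append(up+360)
    return np.array(out)
print((edge(b)-edge(a))/3)
im=read_camera("wrist");cv2.imwrite("pics/w20.png",im[:,:,::-1])
for q in("wedge","gate_tip"): print([ (r['p'],r['centre']) for r in pinpoint("wrist",q)])
E
```

```text
t 23.9 pos [ 0.5413 -0.1005  0.1393] yaw -174.2 dyaw -0.2 ROW turn [-0.1  0.1  0.2] shift [ 0.0637  0.0006 -0.0009] F [-0.6  1.1 -0.3] op 0.702
ecc [-0.00963012 -0.5725636 ] 0.996997757021776
ecc [ 0.20723754 -0.45916376] 0.9754404992134604
ecc [-0.15070777 -0.68195623] 0.869125046643472
ecc [-0.00282817  0.00346218] 0.9994204557948339
[-1.07878788 -0.7989899  -0.67121212 -0.52626263 -0.41316527 -1.05228758
 -0.52156863 -0.65359477 -0.96491228 -0.50438596 -0.90740741 -0.78431373
 -0.48148148 -0.85155196]
[(0.86, [272.8, 302.2])]
[]
```

View pics/w20.png

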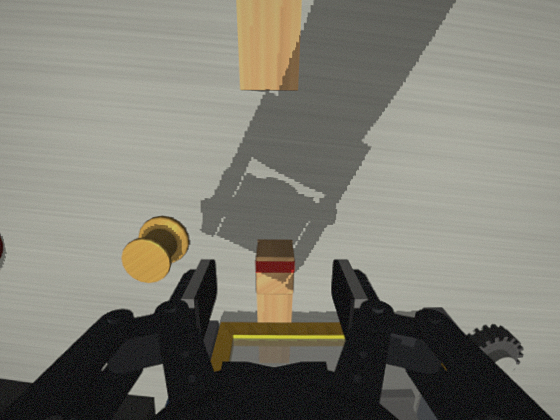

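View pics/cmp.png

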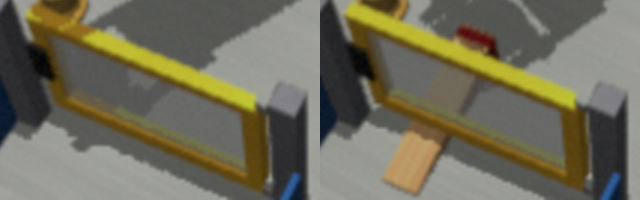

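```bash
python3 - <<'E'
from h import *
st=get_state();im=read_camera("wrist")
cv2.imwrite("pics/w21.png",cv2.resize(im[225:355,210:350][:,:,::-1],None,fx=5,fy=4.5,interpolation=2))
print(st['eef_pos'],st['tcp_rot'],st['dq'].round(3))
for x in (-.076,-.071,-.066):   # head end edge etc for depth
  pass
for d in(.065,.07,.075):
  cx=-.007+d-.08
  P=[[*bay(cx-.08,-.05),.04],[*bay(cx-.04,-.05),.04],[*bay(-.007,-.06),.019],[*bay(-.007,-.05),.174]]
  print(d,proj("wrist",P,st).round(1).tolist())
E
```

```text
[ 0.54180087 -0.10055677  0.13904115] [-0.05000658  0.99874606 -0.00119265  0.00205816] [ 0.005  0.049 -0.002  0.    -0.003 -0.001]
0.065 [[275.5, 247.0], [275.3, 286.0], [265.7, 319.7], [275.4, 490.1]]
0.07 [[275.5, 252.1], [275.3, 290.6], [265.7, 319.7], [275.4, 490.1]]
0.075 [[275.5, 257.1], [275.3, 295.1], [265.7, 319.7], [275.4, 490.1]]
```

View pics/w21.png

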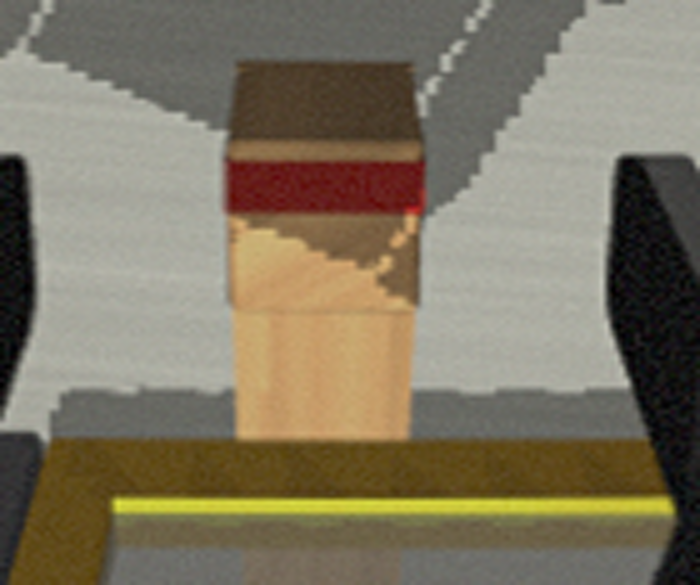

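```bash
python3 - <<'E'
from h import *
im=read_camera("scene");cv2.imwrite("pics/s22.png",im[:,:,::-1])
im=read_camera("top");cv2.imwrite("pics/t22.png",im[:,:,::-1])
print(get_state()['contact_force'])
E
```

```text
[ 0.08823797 -0.98723317  0.36766753]
```

View pics/s22.png

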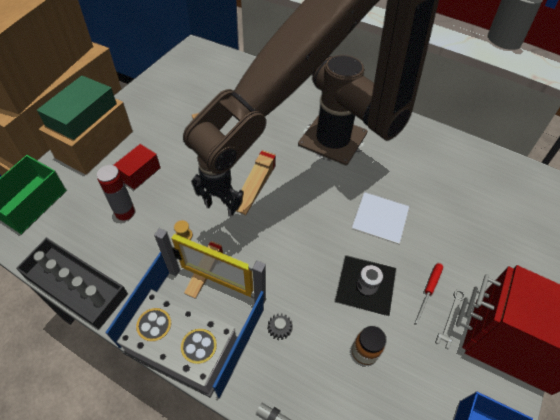

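View pics/t22.png

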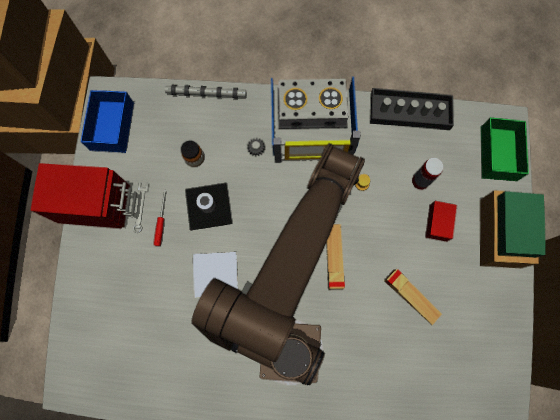

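The piston stands upright on the black mat (scene 371,278; top 205,202). The gate is shut with the wedge under it (scene 200,275), and the other objects look undisturbed. Handing in.

```bash
python3 -c "
from plant import *
print(ticket.sign_off(), get_state()['time'])"
```

```text
the job is handed in; nothing more can be done
the job is handed in; nothing more can be done
```

I did all three steps in the order asked and handed the job in at about 24 s of the 72 s allowed. I got no verdict.

- **Piston:** I lifted it over the gate and set it on the black mat. The last pictures show it upright near the middle of the mat.
- **Gate:** I swung it shut with closed fingers until the force rose to about 9 N against the stop post. The pictures taken after I backed off show it shut.
- **Wedge:** I picked up the smallest of the three, pushed it thin end first at bay y ≈ −50 mm, square to the gate, and let go. The highest push force read between moves was about 18 N. It stayed in place after release.

**Lift:** my estimates of how far the gate is raised disagree somewhat:
- 2.7 to 3.4 mm from the gate's shift in the scene camera.
- 3.8 to 4.5 mm from how deep the wedge sits.

All are above the 2 mm needed, so I did not tap the wedge further.

In the final views the gripper is clear of everything and the other things look as they did at the start.

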